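Set up a drilling jig: wheel, drill plate, slotted washer

TASK

Set up the drilling jig on the bench. Take the largest of the three turned wheels out of the drying rack, lay it flat on the bench, then take it again by its rim and lower it over the jig's post onto the seat; put the drill plate over the post on top of it, its two bushes in line with the two holes in the base. Last, slide the slotted washer in sideways under the nut, fully home, lying flat on the plate with its grip well clear of the bushes; leave the small wheels in the rack and the other things on the bench where they are.

Things in the scene. Friction and masses are not known exactly. Their poses are not given: they have to be found in the camera images.
- jig: Drilling jig screwed to the bench, does not move. Pale wooden base 120 x 150 x 18 mm; origin at the centre of its underside, x along the 120 mm side, y along the 150 mm side, z up. An upright steel post stands on its centre. Two holes of 11 mm in the base at y = +26.5 and -26.5 mm. Heights of the post below are above the bench.
- jig_seat (a point): Centre of the seat, on the post's axis at 24 mm: the top of a round flange of radius 20 mm, on which the wheel comes to lie. Above it the spigot, radius 13.5 mm, from 24 to 54 mm, its top 3 mm tapered; wheel and drill plate fit over it.
- jig_axis (a point): Point on the post's axis at 58 mm, where the top of the drill plate comes to lie. Here the stud is bare, radius 6 mm, from 54 to 72 mm.
- jig_nut (a point): Centre of the underside of the nut, on the post's axis at 72 mm: 14 mm above the drill plate once that is home. The nut cannot move; it has a round flange of radius 12 mm that tapers to 9 mm. The top of the stud is at 87.5 mm.
- rack: Wooden drying rack, does not move, 100 x 205 mm; origin at the centre of its underside, y along its length. Three places at y = -65, 0 and +65 mm; in each a wheel stands on edge on two dowels, its axis along the rack's y, with 2.5 mm play to each side between four upright pins (at x = +-24 mm, tops at 60 mm).
- wheel: The largest turned wooden wheel: 66 mm diameter, 22 mm thick, bore 30 mm, both faces alike, 0.06 kg. Origin at its centre, x along its axis. In the rack it stands on edge, centre 51 mm above the bench (rim top at 84); flat on the bench its centre is 11 mm up; on the seat 35 mm. Stood on edge on the bench it topples onto its face if leant more than 20 degrees.
- small_wheel_1: One of the two smaller turned wheels in the rack, to be left there: 52 mm diameter, 22 mm thick, bore 16 mm. Origin at its centre, x along its axis.
- small_wheel_2: One of the two smaller turned wheels in the rack, to be left there: 52 mm diameter, 22 mm thick, bore 16 mm. Origin at its centre, x along its axis.
- drill_plate: Steel drill plate 54 x 84 x 12 mm, lying flat, 0.28 kg. Origin at the centre of its underside, x along the 54 mm side (grip it across this side), y along the 84 mm side. Bore of 30 mm at its centre, two small dark drill bushes at y = +26.5 and -26.5 mm. Either end may be at either hole. On the wheel its underside is 46 mm above the bench.
- slotted_washer: Steel C-washer with a wooden grip, lying flat, 0.09 kg: 7 mm thick, radius 22. Origin on its underside at the centre of the slot's round end, home when on the post's axis. The slot, 16 mm wide, ends 8 behind the origin and opens to +x, flaring to 23; it goes in along its own x, across the plate. Grip: centre x = -39, 26 mm long, 16 wide along y (hold it across this), from z = 7 to 37.
- sanding_block: Sanding block on the bench, 65 x 112 x 37 mm, origin at the centre of its underside; a bystander.
- tape_measure: Tape measure standing on the bench, 37 x 93 x 68 mm, origin at the centre of its underside; a bystander.
- pencil: Carpenter's pencil on the bench, 168 mm long, origin at the centre of its underside; a bystander.
There are look-alikes about, which are no part of the job. Leave any blue or purple look-alike of the wheel alone.

How it is judged:
On the way, in this order (a step that is already met when the one before it is completed fails the run):
1. the largest wheel lies flat on the bench, let go (angle between the x axis of wheel and the z axis of jig, either way round below 0.1 rad and height (world z) of wheel below 0.016 m and contact force between wheel and the fingers below 0.1 N), for 0.2 s.
2. the wheel sits on the jig's seat (horizontal distance between wheel and jig_axis below 0.004 m and z of wheel in the frame of jig between 0.032 and 0.038 m and angle between the x axis of wheel and the z axis of jig, either way round below 0.07 rad), for 0.2 s.
3. the drill plate lies on the wheel (all of step 2 and horizontal distance between drill_plate and jig_axis below 0.004 m and z of drill_plate in the frame of jig between 0.043 and 0.049 m and angle between the z axis of drill_plate and the z axis of jig, either way round below 0.07 rad and angle between the y axis of drill_plate and the y axis of jig, either way round below 0.2 rad), for 0.2 s.
At the end, for the whole second after the job is handed in: Wheel flat on the seat, drill plate flat on it (both within 4 mm of the post's axis, 3 mm of seated height), plate's long side within 0.2 rad of the line of the base holes, washer flat on it under the nut (6 mm, 3 mm), slot within 0.6 rad of the plate's short side, all at rest (all of step 3 and horizontal distance between slotted_washer and jig_axis below 0.006 m and z of slotted_washer in the frame of jig between 0.055 and 0.061 m and angle between the z axis of slotted_washer and the z axis of jig, either way round below 0.1 rad and angle between the x axis of slotted_washer and the x axis of drill_plate, either way round below 0.6 rad and linear speed of each of wheel, drill_plate, slotted_washer below 0.02 m/s); the robot touches nothing.
It fails at once if a small wheel moved by more than 30 mm (distance of small_wheel_1 from where it was at the start of the episode above 0.03 m).
It fails at once if a small wheel moved by more than 30 mm (distance of small_wheel_2 from where it was at the start of the episode above 0.03 m).
It fails at once if the sanding block moved by more than 30 mm (distance of sanding_block from where it was at the start of the episode above 0.03 m).
It fails at once if the tape measure moved by more than 30 mm (distance of tape_measure from where it was at the start of the episode above 0.03 m).
It fails at once if the pencil moved by more than 30 mm (distance of pencil from where it was at the start of the episode above 0.03 m).
It also fails if it takes over 72 s, if anything falls off the work surface, if the arm or the gripper's body presses on something with over 40 N, if the wrist force passes 120 N, or if a joint passes its speed limit or range.

ROBOT

A 6-joint arm with a two-finger parallel gripper is mounted at the origin on a cart in front of the work surface, level with it; the furniture and walls round the work are solid. World frame = base frame: x ahead of the robot, y to its left, z up, the work surface at z = 0. Lengths are in m, angles in rad, forces in N, time in s.
With the tool pointing down it reaches from about 0.35 to 0.775 m from the base axis. Payload 5.5 kg.
Tool frame: the origin (TCP) lies at the very end of the fingers, on their centre line; the grasp point (between the pads) lies env.hold_point_z behind it (env.hold_point_z is the distance from the TCP to the grasp point, in m); z points along the fingers, y is the line along which they close (so a half turn about z gives the same grasp; the last joint's range is limited). The gripper opens to 85 mm and grips with 20 to 120 N. Pads are 22 mm wide; open, the fingers measure 114 mm over their backs; the gripper's body (76 mm by 85 mm) begins 54 mm behind the grasp point. The pads swing forward as they close: fully open they stand 13 mm farther back than shut.
Start: joints at [1.181, 0.313, 0.046, 1.304, 0, 1.431], TCP at [0.142, 0.557, 0.231] pointing down, gripper open.
Joint ranges: [-2.76, 2.76], [-0.86, 1.69], [-1.03, 1.26], [-2.2, 2.34], [-1.47, 1.5], [-3.14, 3.14]. Speed limits (rad/s): [2.57, 2.57, 3.14, 3.14, 3.14, 3.14].

INTERFACE

Orientations are given as a unit quaternion [w, x, y, z].
In Python, from workcell import env gives the robot as it stands.
- The arm moves only by the tool carry_out, never from a script. Its argument "steps" is a list of rows, each a list of 3 entries, a list of its own where there are three numbers: the turn, a rotation vector about the tool's x, y, z in degrees, then the shift along the tool's x, y, z in cm, then the closure in counts, from 0 (fully open) to 255 (shut). A call has exactly 8 rows; each row is the pose to reach, as a shift and turn from the pose commanded when the call began, along the tool's axes at that moment; what a row does not reach only later rows make up. A row lasts 1/8 s, in which the tool goes at most 62.5 mm and 10.7 degrees, less where a joint would pass 70% of its speed; a pose out of reach is approached as far as the arm can. A call with a gripper value outside its range is refused whole. The fingers move at their own pace and stop on an object; "force" is the grip in N (left out, the last holds). Time passes only in rows, so rows that repeat a pose let the fingers close, or fill a call up. It gives the time, the measured TCP pose, the force, the opening and the grip force at its end, in the units of the state.
- env.get_state(): the state, without advancing time (a new reading comes with each control period).
- env.read_camera(name): name is "scene" or "top"; returns (picture, depth): 384x512x3 uint8, red, green, blue; 384x512 float32, m along the optical axis (not along the pixel's ray), 0 where there is no reading.
- env.get_calibration(name): a dict with "fx", "fy", "cx", "cy" (pixels), "origin" and "orientation" of the camera in the world. Camera axes: x right, y up, looking along -z (the intrinsics and any distortion apply to the point x, -y, -z); pixel columns grow to the right and rows downward; lengths in m; the calibration is good to about 2 mm. A picture is of the moment at which its call begins. get_calibration takes no time and is no camera call.
- env.hand_in(): hands the job in; it is judged then, once.
The state is a dict: "clock": time; "joint_pos": joint angles; "qvel": joint speeds; "tau": joint torques, N m; "tcp_pos": TCP position; "orientation": TCP orientation; "wrist_force": force on the tool from outside, world axes, zero at the start; "ft_torque": the same for the moment, N m; "finger_gap": finger opening in m; "grip_force": force on a finger pad.
Only numpy, scipy, OpenCV 4.12 (cv2) and the standard library are available. Lean on these libraries where they do the work, as an engineer would, in place of code of your own. Each camera call takes 0.05 s, during which the arm holds its last target. There are 200 camera calls.

## Working session

There is one attempt and no reset: what is moved stays moved. The work goes in short steps, Python scripts to look and compute and a tool call to move; the robot and the scene stay as the last step left them, time stands still between calls to the robot, and variables do not carry over. Pictures are saved under pics/ and viewed, at most 10 in all, crops included, and the job is handed in when it is done.

Besides the shell and the picture viewer there is one more tool, called after "Emit:" by a JSON object that holds its "method" and its "body". carry_out: Moves the arm, as the interface text tells. Its arguments: {"type":"object","properties":{"steps":{"type":"array","items":{"type":"array"}},"force":{"type":"number"}},"required":["steps"]}

```bash
mkdir -p pics; ls; cat > h.py <<'E'
import numpy as np, cv2
from scipy.spatial.transform import Rotation as R
from workcell import env
def rot(q): return R.from_quat([q[1],q[2],q[3],q[0]])
def shot(n):
    p,d=env.read_camera(n); np.savez('last_%s.npz'%n,p=p,d=d,**{k:np.array(v) for k,v in env.get_calibration(n).items() if k in('fx','fy','cx','cy','origin','orientation')})
    return p,d
def world(n,uv):
    z=np.load('last_%s.npz'%n); out=[]
    for u,v in uv:
        d=z['d'][int(round(v)),int(round(u))]
        c=np.array([(u-z['cx'])/z['fx']*d,-(v-z['cy'])/z['fy']*d,-d])
        out.append(z['origin']+rot(z['orientation']).apply(c))
    return np.array(out)
def cloud(n):
    z=np.load('last_%s.npz'%n); d=z['d']; v,u=np.mgrid[:d.shape[0],:d.shape[1]]
    c=np.stack([(u-z['cx'])/z['fx']*d,-(v-z['cy'])/z['fy']*d,-d],-1)
    w=z['origin']+rot(z['orientation']).apply(c.reshape(-1,3)).reshape(c.shape); w[d==0]=np.nan
    return w,z['p']
def st():
    s=env.get_state(); print({k:np.round(v,4).tolist() for k,v in s.items() if k in('clock','joint_pos','tcp_pos','orientation','wrist_force','finger_gap','grip_force')}); print(rot(s['orientation']).as_matrix().round(3).tolist())
E
python3 - <<'E'
from h import *
st(); print(env.hold_point_z)
for n in('scene','top'):
    p,d=shot(n); c=env.get_calibration(n); print(c)
    cv2.imwrite('pics/%s0.png'%n,cv2.resize(p[:,:,::-1],(800,600),interpolation=cv2.INTER_CUBIC))
E
```

```text
pics
{'clock': 0.0, 'joint_pos': [1.1814, 0.314, 0.045, 1.3036, 0.0, 1.4312], 'tcp_pos': [0.142, 0.5567, 0.2304], 'orientation': [-0.0002, 0.1246, 0.9922, -0.0009], 'wrist_force': [-0.0832, 0.5313, 0.1907], 'grip_force': 0.0, 'finger_gap': 0.0854}
[[-0.969, 0.247, -0.001], [0.247, 0.969, -0.002], [0.0, -0.002, -1.0]]
0.0187
{'fx': 377.89092986909924, 'fy': 377.89092986909924, 'cx': 252.7561230097666, 'cy': 191.75924012861316, 'origin': array([-0.38603657,  0.68099235,  0.56213551]), 'orientation': array([-0.36953873, -0.24571626,  0.48287347,  0.75491579])}
{'fx': 476.8387881383729, 'fy': 476.8387881383729, 'cx': 258.6277885843947, 'cy': 193.4030932006858, 'origin': array([0.24798087, 0.00724399, 1.60409979]), 'orientation': array([-0.70397697, -0.05892324,  0.05571519,  0.70557798])}
```

View pics/scene0.png

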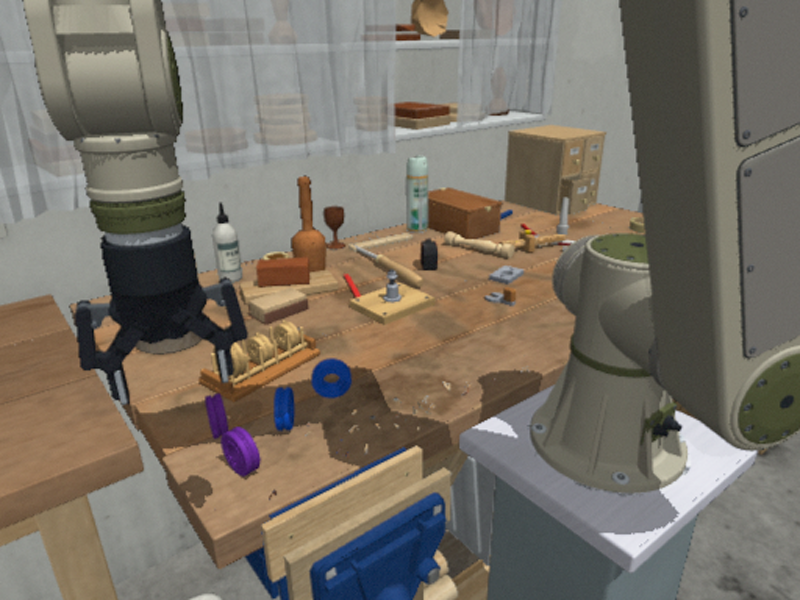

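View pics/top0.png

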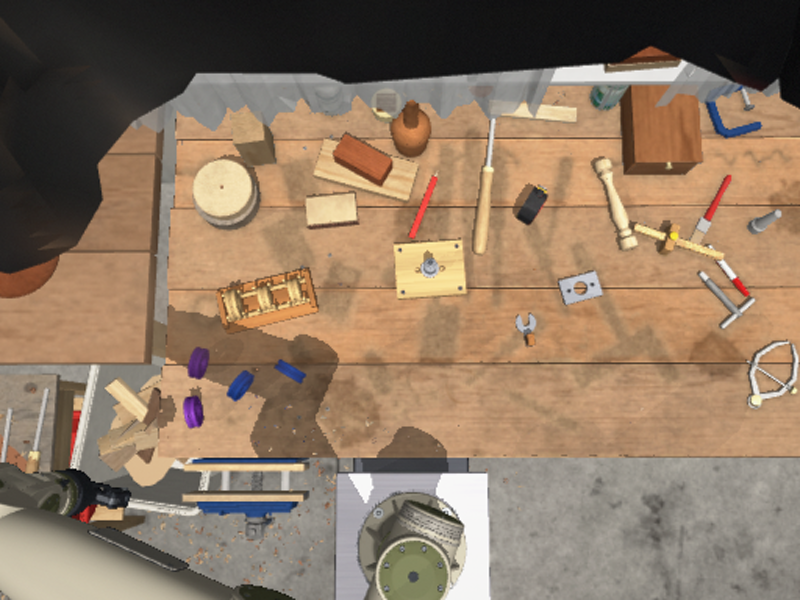

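Scene view: the rack is at (260,350) with three wheels, the jig at (392,300), the plate at (507,273) and the washer at (500,296). In the top view they are at rack (267,298), jig (430,268), plate (580,288) and washer (527,330). I'll enlarge these.

```bash
python3 - <<'E'
from h import *
T=np.load('last_top.npz')['p'];S=np.load('last_scene.npz')['p']
def crop(p,u,v,w,h,W,H): return cv2.resize(p[v:v+h,u:u+w,::-1],(W,H),interpolation=cv2.INTER_CUBIC)
a=crop(T,130,160,80,60,400,300); b=crop(T,245,145,80,60,400,300)
c=crop(T,320,165,80,60,400,300); d=crop(S,125,195,80,60,400,300)
cv2.imwrite('pics/c1.png',np.vstack([np.hstack([a,b]),np.hstack([c,d])]))
w,_=cloud('top'); 
# rack: rim tops from above
m=w[165:215,135:210]; z=m[...,2]
np.set_printoptions(precision=0,suppress=True,linewidth=400)
print('rack z mm every px, rows165..215 cols135..207 step 2'); print((z[::2,::2]*1000).round())
E
```

```text
rack z mm every px, rows165..215 cols135..207 step 2
[[ -6.   1.   2.   0.  -7.  -6.  -0.   2.  -3.   6.   1.   3.  -1.   1.  -3.  -1.  -2.   1.   8.  -5.   2.  -1.  -6.  -4.   0.   2.   3.  -1.  -3.   4.   0.  -0.  -4.  -3.  -0.  -3.   3.  -1.]
 [ -5.   2.  -2.  -4.  -6.  -1.  -3.   2.   0.   2.  -4.   3.   6.  -3.  -3.  -4.   5.  -6.   3.  -5.  -0.  -7.   0.   1.  -3.   3.  -2.  -5.   9.  -3.   0.  -4.  -3.   5.  -3.   3.  -4.  -4.]
 [  1.  -1.  -2.  10.  -2.   3.  -2.   3.   1.  -2.   3.   2.  -2.  -0.  -3.  -1.  -1.  -1.   0.   2.  -3.   1.   4.   4.   9.  -1.  -1.   3.  -6.  -4.  -5.  -3.  -2.  -4.   2.   3.  -4.   4.]
 [ -5.  -1.  -3.  -3.   1.   1.  -3.  -9.  -2.   3.   2.  -4.   0.   2.   2.  -1. -11.  -2.  -6.  -1.   4.  -1.   0.   2.  -1.   8.   4.  -1.  -2.   1. -10.  -3.  -3.  -1.  -1.  -2.  -0.   8.]
 [  2.  -1.  -2.   5.  -0.  -8.   4.   0.   4.  -4.  -3.   0.  -1.   0.   0.   2.  -1.  -3.  -7.   0.   4.   7.  -2.  -4.  -4.   2.   4.  12.  15.  12.  32.  11.   2.   3.  -4.  -5.  -3.   1.]
 [  1.  -4.   1.  -1.  -1.   5.  -3.   3.   1.  -5.  -5.  -4.   5.  -1.   2.   1. 
[... 3078 characters left out ...]
 13.  10.  11.   9.  11.   1.  -2.  -6.   2.   0.  -2.  -0.   1.   1.   1.   3.  -8.   4.   0.   5.   0.  -5.  -7.   1.]
 [ -5.  10.  -3.  -5.  33.  33.  13.  10.  14.  19.  14.  12.  11.  12.   6.   5.  -4.   2.  -4.  -3.   2.  -6.   3.   2.   8.  -7.  nan  -8.  -1.  -1.   2.  -4.  -0.  -6.   3.   1.   2.   1.]
 [ -3.   0.  -3.   8.  -2.  15.  18.   5.  13.  14.  12.  -8.  -5.   3.   1.  -1.  -4.   3.  -5.  -2.   4.  -0.   3.   2.  -3.   2.   2.  -4.  -4.  -2.  -4.   6.  -3.  -0.  -0.   5.   4.  -6.]
 [  5.  -2.   7.   5.  -5.  11.  10.   4.  -8.   1.   3.   1.  -4.  -3.  -5.   5.  -5.  -3.   2.  -4.   4.   4.  -6.  -8.  -6.  -5.  -3.  -5.   6.   1.  -4.  -4.  -1.  -1.  -8.   0.  -3.  -0.]]
```

View pics/c1.png

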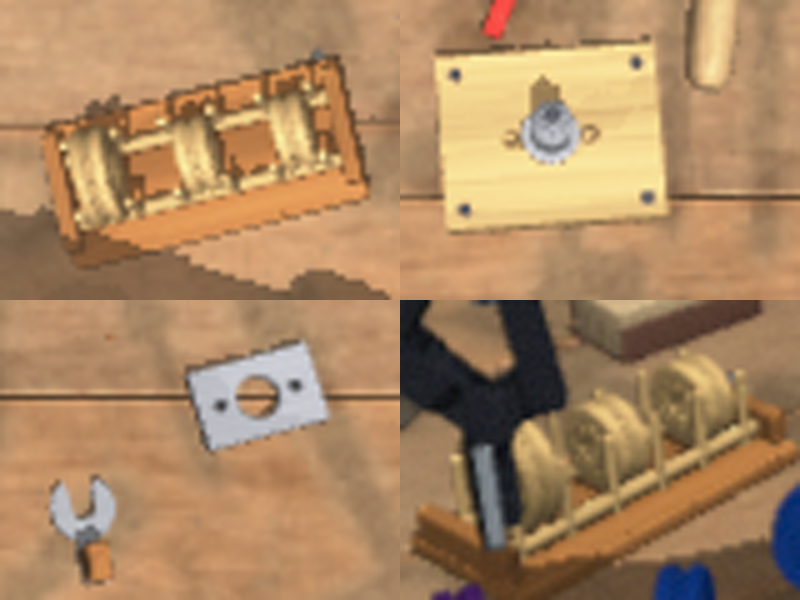

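Candidates in the top view (800x600 pixels): wheel at (235,302) with rim about 84 mm up, and wheels at (265,292) and (297,283) with rims about 68 mm up. The blue and purple ones on the bench are excluded. The leftmost wheel has the 84 mm rim and 66 mm diameter, and the crop shows it's clearly the biggest. The jig's holes lie along the image's u axis, and the washer's slot opens towards the upper image with its grip at (529,341).

```bash
cat >> h.py <<'E'
def ray(n,u,v,h):
    z=np.load('last_%s.npz'%n); o=z['origin']
    r=rot(z['orientation']).apply([(u-z['cx'])/z['fx'],-(v-z['cy'])/z['fy'],-1]); return (o+r*(h-o[2])/r[2])
def proj(n,P):
    z=np.load('last_%s.npz'%n); c=rot(z['orientation']).inv().apply(np.atleast_2d(P)-z['origin'])
    return np.c_[z['cx']+z['fx']*c[:,0]/-c[:,2], z['cy']-z['fy']*c[:,1]/-c[:,2]]
E
python3 - <<'E'
from h import *
w,p=cloud('top'); np.set_printoptions(precision=4,suppress=True)
def rect(name,sel,u0,u1,v0,v1):
    q=w[v0:v1,u0:u1][sel[v0:v1,u0:u1]]
    r=cv2.minAreaRect((q[:,:2]*1000).astype(np.float32)); print(name,len(q),r,'med',np.median(q,0)); return q
z=w[...,2]
rect('rack',(z>.008),135,207,168,215)
rect('jig',(z>.012)&(z<.026),248,302,150,195)
hs=cv2.cvtColor(p,cv2.COLOR_RGB2HSV)
grey=(hs[...,1]<50)&(hs[...,2]>130)
q=rect('plate',grey,352,392,170,198)
q=rect('washer steel',grey,325,348,195,222)
q=rect('grip',(z>.022),325,350,205,230)
# rays
for nm,u,v,h in [('jigholeL',245+113/5,145+140/5,.018),('jigholeR',245+190/5,145+133/5,.018),('post top',245+151/5,145+117/5,.0875),
 ('bushL',320+221/5,165+105/5,.012),('bushR',320+295/5,165+85/5,.012),('bore',320+258/5,165+96/5,.012),
 ('grip top',320+97/5,165+255/5,.037),('slot end',320+86/5,165+220/5,.007),('slot mouth',320+82/5,165+185/5,.007)]:
    print(nm,ray('top',u,v,h), 'z cloud',np.nanmedian(z[int(v)-1:int(v)+2,int(u)-1:int(u)+2]))
m=(z>.072)&(np.indices(z.shape)[1]<165)&(np.indices(z.shape)[1]>138)&(np.indices(z.shape)[0]>180)&(np.indices(z.shape)[0]<212)
q=w[m]; print('wheel rim top',len(q),q.mean(0),np.median(q,0)); c=np.cov(q[:,:2].T); print(np.linalg.eigh(c))
# scene view heights: jig & plate & wheel tops
ws,_=cloud('scene')
for nm,(x,y,r) in {'jig':(0,0,0)}.items(): pass
E
```

```text
rack 1644 ((518.1849365234375, 308.82147216796875), (228.98077392578125, 153.7844696044922), 88.84230041503906) med [0.5096 0.3099 0.0195]
jig 1367 ((581.8242797851562, -40.10704803466797), (121.82536315917969, 150.1995849609375), 3.970008611679077) med [ 0.5784 -0.0384  0.0179]
plate 337 ((542.69677734375, -368.24200439453125), (57.596622467041016, 85.87693786621094), 15.425766944885254) med [nan nan nan]
washer steel 87 ((463.8277893066406, -246.97450256347656), (36.0279655456543, 42.180419921875), 6.348796367645264) med [nan nan nan]
grip 41 ((426.4446105957031, -251.41200256347656), (24.334312438964844, 15.740300178527832), 11.870655059814453) med [ 0.4256 -0.251   0.034 ]
jigholeL [ 0.5778 -0.0164  0.018 ] z cloud 0.0023850782104892776
jigholeR [ 0.5825 -0.0687  0.018 ] z cloud 0.009687119920681386
post top [ 0.5785 -0.0401  0.0875] z cloud 0.08527017236579915
bushL [ 0.5332 -0.3435  0.012 ] z cloud 0.011928623356856072
bushR [ 0.5468 -0.3942  0.012 ] z cloud 0.011223665159684648
bore [ 0.5393 -0.3688  0.012 ] z cloud -0.0031406970038410087
grip top [ 0.4283 -0.2524  0.037 ] z cloud 0.03492819619243526
slot end [ 0.4555 -0.2507  0.007 ] z cloud 0.005204678106060845
slot mouth [ 0.4793 -0.2487  0.007 ] z cloud -0.0032395933375863883
wheel rim top 100 [0.4963 0.3738 0.0805] [0.4958 0.3739 0.0801]
EighResult(eigenvalues=array([0.    , 0.0002]), eigenvectors=array([[ 0.2625, -0.9649],
       [-0.9649, -0.2625]]))
```

```bash
cat >> h.py <<'E'
def tgt(x,y,z,yaw,tilt=0):  # tilt: about tool y, deg
    a=np.radians(yaw); yv=np.array([np.cos(a),np.sin(a),0]); zv=np.array([0,0,-1.]); M=R.from_matrix(np.c_[np.cross(yv,zv),yv,zv])
    return np.array([x,y,z]), M*R.from_euler('y',tilt,degrees=True)
def delta(*a,**k):
    s=env.get_state(); Rc=rot(s['orientation']); P,M=tgt(*a,**k)
    print('turn',(Rc.inv()*M).as_rotvec(degrees=True).round(1),'shift cm',(Rc.inv().apply(P-s['tcp_pos'])*100).round(2))
E
python3 - <<'E'
from h import *
delta(.4963,.3738,.16,14.5)
E
```

```text
turn [-0.1  0.  61.2] shift cm [-38.85  -8.95   7.05]
```

Emit:
{"method": "carry_out", "body": {"steps": [[[0,0,61],[-38.9,-8.9,5.0],0],[[0,0,61],[-38.9,-8.9,5.0],0],[[0,0,61],[-38.9,-8.9,5.0],0],[[0,0,61],[-38.9,-8.9,5.0],0],[[0,0,61],[-38.9,-8.9,5.0],0],[[0,0,61],[-38.9,-8.9,7.0],0],[[0,0,61],[-38.9,-8.9,7.0],0],[[0,0,61],[-38.9,-8.9,7.0],0]], "force": 40}}

```text
clock: 1.1
tcp_pos: [0.4983, 0.3728, 0.1592]
orientation: [-0.001, 0.612, 0.791, -0.001]
wrist_force: [-0.6, 0.4, -1.3]
finger_gap: 0.0854
grip_force: 0.0
```

```bash
python3 - <<'E'
from h import *
st()
p,d=shot('scene')
cv2.imwrite('pics/s1.png',cv2.resize(p[130:290,60:273,::-1],(800,600),interpolation=cv2.INTER_CUBIC))
print(proj('scene',[[.4963,.3738,.084],[.4963,.3738,.051]]))
w,_=cloud('scene'); 
m=(np.abs(w[...,0]-.4963)<.05)&(np.abs(w[...,1]-.3738)<.035)&(w[...,2]>.03)&(w[...,2]<.1)
ys,xs=np.where(m); print(xs.min(),xs.max(),ys.min(),ys.max()); q=w[m]; print(np.percentile(q,[2,50,98],axis=0).round(4))
E
```

```text
{'clock': 1.1, 'joint_pos': [0.5134, 0.4348, 0.0466, 1.1856, -0.0001, 1.8316], 'tcp_pos': [0.4983, 0.3728, 0.1592], 'orientation': [-0.0005, 0.6124, 0.7905, -0.0014], 'wrist_force': [-0.5819, 0.4428, -1.3367], 'grip_force': 0.0, 'finger_gap': 0.0854}
[[-0.25, 0.968, -0.003], [0.968, 0.25, -0.002], [-0.001, -0.003, -1.0]]
[[146.3543629  218.93113334]
 [147.946007   229.68642933]]
135 158 217 246
[[0.4634 0.3552 0.0307]
 [0.4836 0.3818 0.0541]
 [0.5223 0.4062 0.0848]]
```

View pics/s1.png

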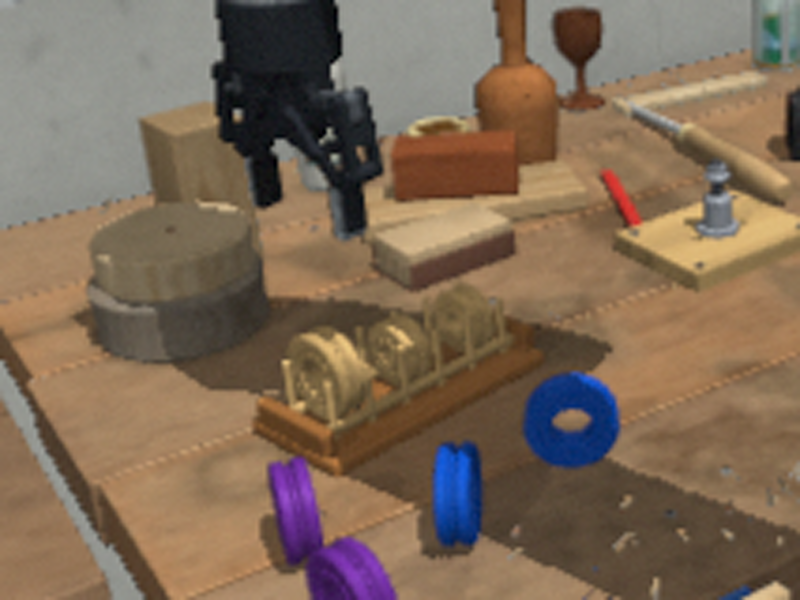

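The crop shows the largest wheel at (325,373), which is full-image (146.5,229.3). The prediction from the top view was (147.9,229.7), so the position is confirmed. Next I'll descend and grip it across its diameter.

Emit:
{"method": "carry_out", "body": {"steps": [[[0,0,0],[0.15,-0.2,5],0],[[0,0,0],[0.15,-0.2,9],0],[[0,0,0],[0.15,-0.2,12],0],[[0,0,0],[0.15,-0.2,13.5],0],[[0,0,0],[0.15,-0.2,13.5],0],[[0,0,0],[0.15,-0.2,13.5],255],[[0,0,0],[0.15,-0.2,13.5],255],[[0,0,0],[0.15,-0.2,13.5],255]], "force": 40}}

```text
clock: 2.15
tcp_pos: [0.4997, 0.3783, 0.0304]
orientation: [0.002, 0.611, 0.792, 0.005]
wrist_force: [5.8, 3.0, 2.5]
finger_gap: 0.0649
grip_force: 45.5
```

Emit:
{"method": "carry_out", "body": {"steps": [[[0,0,0],[0,0,0],255],[[0,0,0],[0,0,-2],255],[[0,0,0],[0,0,-4],255],[[0,0,0],[0,0,-7],255],[[0,0,0],[0,0,-11],255],[[0,0,0],[0,0,-15],255],[[0,0,0],[0,0,-17],255],[[0,0,0],[0,0,-17],255]]}}

```text
clock: 3.15
tcp_pos: [0.4963, 0.3767, 0.2001]
orientation: [0.001, 0.611, 0.792, 0.003]
wrist_force: [0.3, 0.3, -0.6]
finger_gap: 0.0646
grip_force: 45.2
```

```bash
python3 - <<'E'
from h import *
st(); delta(.46,.12,.16,104,0); delta(.46,.12,.16,104,50); delta(.46,.12,.16,104,-50)
p,d=shot('scene'); a=p[80:240,60:273,::-1]
cv2.imwrite('pics/s2.png',cv2.resize(a,(800,600),interpolation=cv2.INTER_CUBIC))
E
```

```text
{'clock': 3.15, 'joint_pos': [0.5204, 0.4112, 0.1116, 1.2644, 0.0001, 1.8348], 'tcp_pos': [0.4963, 0.3767, 0.2001], 'orientation': [0.0013, 0.6109, 0.7917, 0.0032], 'wrist_force': [0.2746, 0.3074, -0.6215], 'grip_force': 45.2319, 'finger_gap': 0.0646}
[[-0.254, 0.967, 0.006], [0.967, 0.254, 0.004], [0.002, 0.007, -1.0]]
turn [  0.4   0.2 -89.3] shift cm [-23.92 -10.05   3.89]
turn [ 39.1  39.4 -82.9] shift cm [-23.92 -10.05   3.89]
turn [-38.4 -39.  -83.2] shift cm [-23.92 -10.05   3.89]
```

View pics/s2.png

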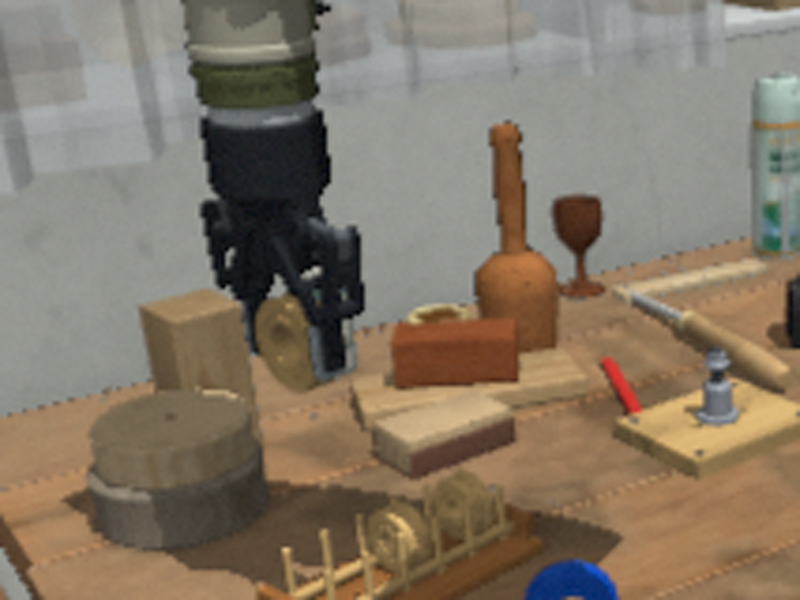

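The wheel is held upright, seen at (290,340) in the crop, and both small wheels are still in the rack.

Emit:
{"method": "carry_out", "body": {"steps": [[[0,0,-89],[-24,-10,0],255],[[0,0,-89],[-24,-10,0],255],[[0,0,-89],[-24,-10,0],255],[[0,0,-89],[-24,-10,0],255],[[0,0,-89],[-24,-10,3],255],[[0,0,-89],[-24,-10,4],255],[[0,0,-89],[-24,-10,4],255],[[0,0,-89],[-24,-10,4],255]]}}

```text
clock: 4.2
tcp_pos: [0.4578, 0.1179, 0.1549]
orientation: [-0.001, -0.075, 0.997, 0.0]
wrist_force: [-0.3, 0.9, -0.7]
finger_gap: 0.0648
grip_force: 45.2
```

```bash
python3 - <<'E'
from h import *
st(); delta(.46,.12,.16,104,-50); delta(.48,.12,.08,104,-50)
E
```

```text
{'clock': 4.2, 'joint_pos': [0.0819, 0.1583, -0.3471, 1.0679, 0.0001, -0.0675], 'tcp_pos': [0.4578, 0.1179, 0.1549], 'orientation': [-0.0012, -0.0747, 0.9972, 0.0], 'wrist_force': [-0.2696, 0.8654, -0.7018], 'grip_force': 45.2378, 'finger_gap': 0.0648}
[[-0.989, -0.149, -0.002], [-0.149, 0.989, -0.0], [0.002, 0.0, -1.0]]
turn [ -2.4 -50.1  -5.1] shift cm [-0.25  0.18 -0.51]
turn [ -2.4 -50.1  -5.1] shift cm [-2.25 -0.12  7.49]
```

Emit:
{"method": "carry_out", "body": {"steps": [[[-1,-25,-2],[-2.2,0,3],255],[[-2,-35,-4],[-2.2,0,5],255],[[-2,-50,-5],[-2.2,0,7.5],255],[[-2,-50,-5],[-2.2,0,7.5],255],[[-2,-50,-5],[-2.2,0,7.5],255],[[-2,-50,-5],[-2.2,0,7.5],255],[[-2,-50,-5],[-2.2,0,7.5],255],[[-2,-50,-5],[-2.2,0,7.5],255]]}}

```text
clock: 5.2
tcp_pos: [0.5475, 0.1335, 0.1415]
orientation: [0.384, -0.11, 0.916, 0.046]
wrist_force: [-0.3, 0.7, -0.4]
finger_gap: 0.065
grip_force: 45.6
```

```bash
python3 - <<'E'
from h import *
st(); delta(.48,.12,.019,104,-50)
p,d=shot('scene'); w,_=cloud('scene')
P=env.get_state()['tcp_pos']; m=(np.linalg.norm(w-P,axis=-1)<.06); print('lowest near tool',np.nanpercentile(w[m][:,2],[0.5,1,2,5]))
E
```

```text
{'clock': 5.2, 'joint_pos': [0.0079, -0.0868, -1.0276, -0.151, 0.1645, -0.1639], 'tcp_pos': [0.5475, 0.1335, 0.1415], 'orientation': [0.3841, -0.1102, 0.9155, 0.0462], 'wrist_force': [-0.3029, 0.6773, -0.3776], 'grip_force': 45.5682, 'finger_gap': 0.065}
[[-0.681, -0.237, 0.693], [-0.166, 0.971, 0.169], [-0.713, -0.0, -0.701]]
turn [-0.2 -4.5 -0.2] shift cm [13.56  0.3   3.67]
lowest near tool [0.13162087 0.13220626 0.13311816 0.13531434]
```

Outward tilt runs joint 3 to its limit, so I'll lean inward instead.

```bash
python3 - <<'E'
from h import *
delta(.47,.12,.14,104,0); delta(.44,.115,.14,104,40)
E
```

```text
turn [-0.1 45.5 -0.3] shift cm [ 5.61  0.53 -5.5 ]
turn [-0.  85.5 -0.3] shift cm [ 7.74  0.76 -7.66]
```

Emit:
{"method": "carry_out", "body": {"steps": [[[0,20,0],[4,0.5,-5],255],[[0,45,0],[5.6,0.5,-5.5],255],[[0,45,0],[5.6,0.5,-5.5],255],[[0,45,0],[5.6,0.5,-5.5],255],[[0,45,0],[5.6,0.5,-5.5],255],[[0,60,0],[7,0.5,-6.5],255],[[0,70,0],[7,0.5,-6.5],255],[[0,70,0],[7,0.5,-6.5],255]]}}

```text
clock: 6.25
tcp_pos: [0.4547, 0.1158, 0.135]
orientation: [-0.214, -0.117, 0.97, -0.026]
wrist_force: [-0.5, 0.0, -2.0]
finger_gap: 0.065
grip_force: 45.6
```

```bash
python3 - <<'E'
from h import *
st(); delta(.44,.115,.06,104,40); delta(.44,.115,.018,104,40)
E
```

```text
{'clock': 6.25, 'joint_pos': [0.1126, 0.5294, 0.0344, 1.5064, -0.0534, -0.1157], 'tcp_pos': [0.4547, 0.1158, 0.135], 'orientation': [-0.2136, -0.1169, 0.9696, -0.0257], 'wrist_force': [-0.521, 0.0029, -1.9779], 'grip_force': 45.5593, 'finger_gap': 0.065}
[[-0.881, -0.238, -0.408], [-0.216, 0.971, -0.1], [0.42, 0.0, -0.907]]
turn [ 0.1 15.2 -0.2] shift cm [-1.84  0.27  7.42]
turn [ 0.1 15.2 -0.2] shift cm [-3.6   0.27 11.23]
```

Emit:
{"method": "carry_out", "body": {"steps": [[[0,8,0],[-1,0.3,4],255],[[0,15,0],[-1.8,0.3,7.4],255],[[0,15,0],[-2.6,0.3,9.2],255],[[0,15,0],[-3.2,0.3,10.3],255],[[0,15,0],[-3.5,0.3,10.9],255],[[0,15,0],[-3.5,0.3,10.9],255],[[0,15,0],[-3.5,0.3,10.9],255],[[0,15,0],[-3.5,0.3,10.9],255]]}}

```text
clock: 7.25
tcp_pos: [0.4415, 0.1155, 0.0252]
orientation: [-0.333, -0.112, 0.935, -0.041]
wrist_force: [0.3, -0.2, -0.6]
finger_gap: 0.0649
grip_force: 45.6
```

```bash
python3 - <<'E'
from h import *
st(); delta(.44,.115,.018,104,40)
E
```

```text
{'clock': 7.25, 'joint_pos': [0.1272, 0.8215, 0.1266, 1.5576, -0.0717, -0.0867], 'tcp_pos': [0.4415, 0.1155, 0.0252], 'orientation': [-0.3333, -0.1125, 0.9352, -0.0405], 'wrist_force': [0.2931, -0.1958, -0.5873], 'grip_force': 45.5589, 'finger_gap': 0.0649}
[[-0.752, -0.237, -0.614], [-0.183, 0.971, -0.151], [0.633, -0.001, -0.775]]
turn [ 0.1  0.8 -0.2] shift cm [-0.33 -0.01  0.66]
```

Emit:
{"method": "carry_out", "body": {"steps": [[[0,0,0],[-0.3,0,0.6],255],[[0,0,0],[-0.4,0,0.7],255],[[0,0,0],[-0.4,0,0.7],255],[[0,0,0],[-0.4,0,0.7],0],[[0,0,0],[-0.4,0,0.7],0],[[0,0,0],[-0.4,0,0.7],0],[[0,0,0],[-0.4,0,0.7],0],[[0,0,0],[-0.4,0,0.7],0]]}}

```text
clock: 8.25
tcp_pos: [0.4396, 0.1151, 0.0161]
orientation: [-0.335, -0.112, 0.935, -0.041]
wrist_force: [-0.1, 0.2, 0.3]
finger_gap: 0.0856
grip_force: 0.0
```

Emit:
{"method": "carry_out", "body": {"steps": [[[0,0,0],[-0.4,0,-3],0],[[0,0,0],[-0.4,0,-8],0],[[0,-15,0],[3,0,-14],0],[[0,-15,0],[8,0,-18],0],[[0,-39,0],[10,0,-20],0],[[0,-39,0],[10,0,-20],0],[[0,-39,0],[10,0,-20],0],[[0,-39,0],[10,0,-20],0]]}}

```text
clock: 9.25
tcp_pos: [0.4866, 0.1268, 0.2354]
orientation: [-0.002, -0.12, 0.993, -0.001]
wrist_force: [-0.3, -0.7, 0.3]
finger_gap: 0.0855
grip_force: 0.0
```

```bash
python3 - <<'E'
from h import *
st()
a,d=shot('scene'); b,d=shot('top')
print(proj('scene',[.46,.12,.011]),proj('top',[.46,.12,.011]))
A=cv2.resize(a[150:270,150:310,::-1],(400,300),interpolation=cv2.INTER_CUBIC)
B=cv2.resize(b[165:255,170:290,::-1],(400,300),interpolation=cv2.INTER_CUBIC)
cv2.imwrite('pics/s3.png',np.hstack([A,B]))
for n in('top','scene'):
    w,_=cloud(n); m=(np.abs(w[...,0]-.46)<.1)&(np.abs(w[...,1]-.12)<.08)&(w[...,2]>.014)&(w[...,2]<.04); q=w[m]; print(n,len(q),np.median(q,0),cv2.minEnclosingCircle((q[:,:2]*1000).astype(np.float32)))
E
```

```text
{'clock': 9.25, 'joint_pos': [0.0961, 0.1764, -0.1229, 1.2764, -0.0015, -0.1435], 'tcp_pos': [0.4866, 0.1268, 0.2354], 'orientation': [-0.0025, -0.1195, 0.9928, -0.0007], 'wrist_force': [-0.254, -0.6949, 0.3193], 'grip_force': 0.0, 'finger_gap': 0.0855}
[[-0.971, -0.237, -0.005], [-0.237, 0.971, -0.002], [0.005, -0.001, -1.0]]
[[233.40745049 219.50005889]] [[227.27407029 207.7902347 ]]
top 69 [0.48121696 0.1033707  0.0219945 ] ((478.487060546875, 108.7332992553711), 27.531618118286133)
scene 201 [0.47290387 0.12841422 0.02184079] ((478.30987548828125, 127.23455810546875), 34.95109558105469)
```

View pics/s3.png

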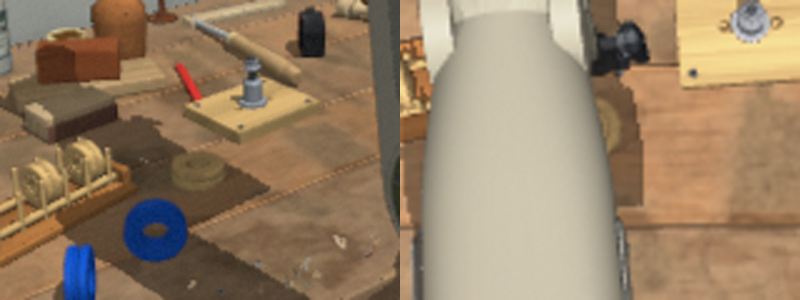

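The wheel is flat in the shadow at (198,167) in the left crop, and its top is at 22 mm.

```bash
python3 - <<'E'
from h import *
print(ray('scene',150+199/2.5,150+166/2.5,.022))
w,p=cloud('scene'); m=(np.abs(w[...,0]-.478)<.045)&(np.abs(w[...,1]-.127)<.045)&(w[...,2]>.016)&(w[...,2]<.03)
v,u=np.where(m); q=np.array([ray('scene',a,b,.022) for a,b in zip(u,v)])
print(cv2.minEnclosingCircle((q[:,:2]*1000).astype(np.float32)), u.min(),u.max(),v.min(),v.max())
delta(.478,.127,.06,104)
E
```

```text
[0.46651448 0.12904967 0.022     ]
((475.27703857421875, 130.06961059570312), 37.703739166259766) 218 239 210 221
turn [-0.  -0.4 -0.3] shift cm [ 0.85  0.26 17.45]
```

Emit:
{"method": "carry_out", "body": {"steps": [[[0,0,0],[7,-37,0],0],[[0,0,0],[7,-37,0],0],[[0,0,0],[7,-37,0],0],[[0,0,0],[7,-37,0],0],[[0,0,0],[7,-37,0],0],[[0,0,0],[7,-37,0],0],[[0,0,0],[7,-37,0],0],[[0,0,0],[7,-37,0],0]]}}

```text
clock: 10.35
tcp_pos: [0.5078, -0.2494, 0.2335]
orientation: [-0.004, -0.119, 0.993, 0.001]
wrist_force: [0.4, -0.0, -0.2]
finger_gap: 0.0854
grip_force: 0.0
```

```bash
python3 - <<'E'
from h import *
st()
b,d=shot('top'); a,_=shot('scene')
w,_=cloud('top'); m=(np.abs(w[...,0]-.472)<.05)&(np.abs(w[...,1]-.127)<.05)&(w[...,2]>.012)&(w[...,2]<.04); 
v,u=np.where(m); print(u.min(),u.max(),v.min(),v.max(),len(u))
c,r=cv2.minEnclosingCircle(np.c_[u,v].astype(np.float32)); print(c,r,ray('top',*c,.022), w[m].mean(0),ray('top',(u.min()+u.max())/2,(v.min()+v.max())/2,.022))
B=cv2.resize(b[180:225,200:260,::-1],(400,300),interpolation=cv2.INTER_CUBIC)
C=cv2.resize(b[145:190,253:313,::-1],(400,300),interpolation=cv2.INTER_CUBIC)
cv2.imwrite('pics/s4.png',np.hstack([B,C]))
E
```

```text
{'clock': 10.35, 'joint_pos': [-0.5958, 0.3011, 0.0345, 1.3115, -0.0049, -0.8344], 'tcp_pos': [0.5078, -0.2494, 0.2335], 'orientation': [-0.0043, -0.119, 0.9929, 0.0005], 'wrist_force': [0.4228, -0.0415, -0.1614], 'grip_force': 0.0, 'finger_gap': 0.0854}
[[-0.972, -0.236, -0.009], [-0.236, 0.972, 0.0], [0.008, 0.002, -1.0]]
216 235 194 212 244
(225.89999389648438, 203.10000610351562) 9.90060806274414 [0.47440094 0.12396743 0.022     ] [0.47468444 0.12414235 0.02078535] [0.47474296 0.12531185 0.022     ]
```

View pics/s4.png

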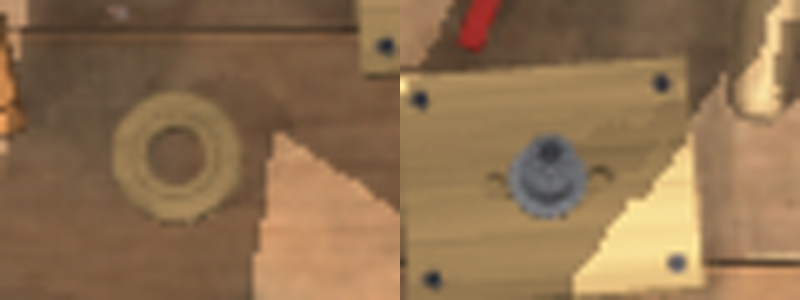

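The wheel is centred at (176,157) in the left crop. In the right crop the jig screws average (547.5,181.7) and the stud top is at (549,150).

```bash
python3 - <<'E'
from h import *
print(ray('top',274.7,171.84,.018),ray('top',274.9,167.07,.0875))
s=[ray('top',253+(x+.5)/6.667-.5-400/6.667,145+(y+.5)/6.667-.5,.018) for x,y in[(420,100),(661,84),(432,280),(677,263)]]
S=np.array(s); print(S[:,:2]); 
for a,b in((0,1),(2,3)): e=S[a]-S[b]; print(np.degrees(np.arctan2(-e[0],e[1])))
for a,b in((0,2),(1,3)): e=S[a]-S[b]; print(np.degrees(np.arctan2(e[1],e[0])))
delta(.4744,.124,.16,104);delta(.4744,.124,-.004,104)
E
```

```text
[ 0.58174226 -0.04049221  0.018     ] [ 0.58295014 -0.03916689  0.0875    ]
[[ 0.6246328   0.02440762]
 [ 0.6326568  -0.09893929]
 [ 0.53109634  0.01840615]
 [ 0.539512   -0.105829  ]]
3.721974584571313
3.87528266607098
3.671168572308971
4.2303379567783495
turn [ 0.1 -0.4 -0.2] shift cm [-5.69 36.92  7.42]
turn [ 0.1 -0.4 -0.2] shift cm [-5.81 36.9  23.82]
```

Emit:
{"method": "carry_out", "body": {"steps": [[[0,0,0],[-5.7,36.9,0],0],[[0,0,0],[-5.7,36.9,0],0],[[0,0,0],[-5.7,36.9,0],0],[[0,0,0],[-5.7,36.9,0],0],[[0,0,0],[-5.7,36.9,0],0],[[0,0,0],[-5.7,36.9,7],0],[[0,0,0],[-5.7,36.9,13],0],[[0,0,0],[-5.7,36.9,17],0]]}}

```text
clock: 11.45
tcp_pos: [0.4739, 0.1255, 0.0637]
orientation: [-0.002, -0.122, 0.993, -0.001]
wrist_force: [0.6, 0.1, -0.5]
finger_gap: 0.0856
grip_force: 0.0
```

```bash
python3 - <<'E'
from h import *
st(); delta(.4744,.124,.004,104)
E
```

```text
{'clock': 11.45, 'joint_pos': [0.0958, 0.2747, -0.4444, 0.8555, -0.0013, -0.1491], 'tcp_pos': [0.4739, 0.1255, 0.0637], 'orientation': [-0.0019, -0.1221, 0.9925, -0.0006], 'wrist_force': [0.6198, 0.1048, -0.4911], 'grip_force': 0.0, 'finger_gap': 0.0856}
[[-0.97, -0.242, -0.004], [-0.242, 0.97, -0.002], [0.004, -0.001, -1.0]]
turn [-0.  -0.2  0. ] shift cm [-0.04 -0.15  5.97]
```

Emit:
{"method": "carry_out", "body": {"steps": [[[0,0,0],[0,-0.1,3],0],[[0,0,0],[0,-0.1,5],0],[[0,0,0],[0,-0.1,6],0],[[0,0,0],[0,-0.1,6],0],[[0,0,0],[0,-0.1,6],0],[[0,0,0],[0,-0.1,6],255],[[0,0,0],[0,-0.1,6],255],[[0,0,0],[0,-0.1,6],255]], "force": 40}}

```text
clock: 12.45
tcp_pos: [0.475, 0.1216, 0.0055]
orientation: [-0.002, -0.119, 0.993, -0.001]
wrist_force: [-2.0, 1.3, 6.3]
finger_gap: 0.0643
grip_force: 43.6
```

Emit:
{"method": "carry_out", "body": {"steps": [[[0,0,0],[0,0,0],255],[[0,0,0],[0,0,-2],255],[[0,0,0],[0,0,-4],255],[[0,0,0],[0,0,-7],255],[[0,0,0],[0,0,-11],255],[[0,0,0],[0,0,-13],255],[[0,0,0],[0,0,-13],255],[[0,0,0],[0,0,-13],255]]}}

```text
clock: 13.45
tcp_pos: [0.4745, 0.1216, 0.1336]
orientation: [-0.004, -0.119, 0.993, -0.001]
wrist_force: [0.2, -0.6, -1.0]
finger_gap: 0.0642
grip_force: 44.9
```

```bash
python3 - <<'E'
from h import *
st(); P=env.get_state()['tcp_pos']
p,d=shot('scene'); w,_=cloud('scene')
hs=cv2.cvtColor(p,cv2.COLOR_RGB2HSV); m=(np.linalg.norm(w-P,axis=-1)<.06)
wood=m&(hs[...,1]>80)
for nm,mm in(('wood',wood),('finger',m&~wood)):
    print(nm,mm.sum(),np.nanpercentile(w[mm],[2,10,50,90,98],axis=0).round(4).tolist())
u,v=proj('scene',P)[0]; print(u,v); u=int(u);v=int(v)
cv2.imwrite('pics/s5.png',cv2.resize(p[v-45:v+30,u-50:u+50,::-1],(800,600),interpolation=cv2.INTER_CUBIC))
delta(.582,-.040,.14,104); delta(.582,-.04,.14,94)
E
```

```text
{'clock': 13.45, 'joint_pos': [0.0877, 0.21, -0.3384, 1.0297, -0.0015, -0.1517], 'tcp_pos': [0.4745, 0.1216, 0.1336], 'orientation': [-0.0037, -0.1195, 0.9928, -0.0006], 'wrist_force': [0.2033, -0.5764, -1.0314], 'grip_force': 44.897, 'finger_gap': 0.0642}
[[-0.971, -0.237, -0.007], [-0.237, 0.971, -0.002], [0.007, -0.0, -1.0]]
wood 245 [[0.4445, 0.0917, 0.1303], [0.4466, 0.0989, 0.1332], [0.4587, 0.1212, 0.1469], [0.4921, 0.1497, 0.1513], [0.5003, 0.1658, 0.1688]]
finger 139 [[0.455, 0.083, 0.141], [0.4569, 0.0859, 0.1462], [0.4711, 0.1514, 0.1611], [0.4867, 0.1648, 0.1761], [0.494, 0.1676, 0.1805]]
228.68413934459164 181.07096266803111
turn [-0.  -0.5 -0.3] shift cm [ -6.64 -18.26  -0.73]
turn [-0.1 -0.5  9.7] shift cm [ -6.64 -18.26  -0.73]
```

View pics/s5.png

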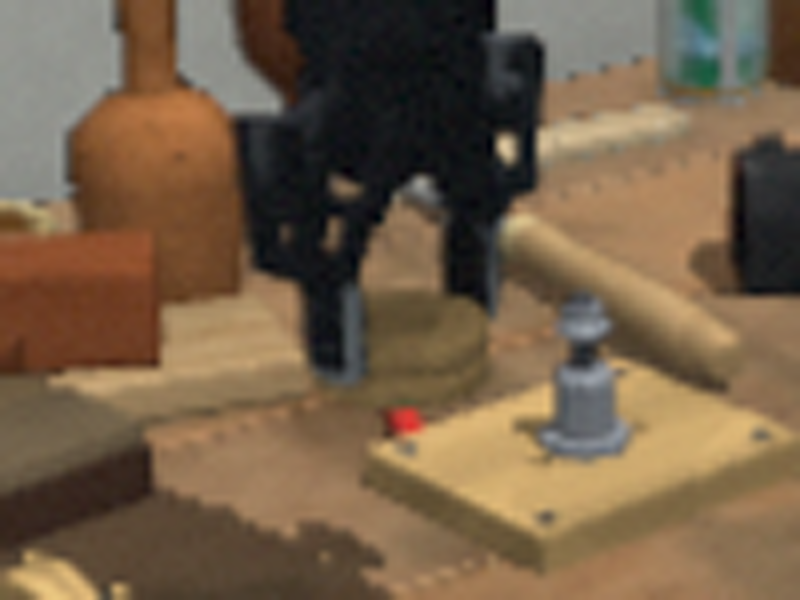

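The wheel is held level by its rim (crop centre about (420,345)), and the post is at (585,400). Next I'll move over the post.

Emit:
{"method": "carry_out", "body": {"steps": [[[0,-0.4,0],[-6.6,-18.3,0],255],[[0,-0.4,0],[-6.6,-18.3,0],255],[[0,-0.4,0],[-6.6,-18.3,0],255],[[0,-0.4,0],[-6.6,-18.3,0],255],[[0,-0.4,0],[-6.6,-18.3,0],255],[[0,-0.4,0],[-6.6,-18.3,0],255],[[0,-0.4,0],[-6.6,-18.3,0],255],[[0,-0.4,0],[-6.6,-18.3,0],255]]}}

```text
clock: 14.5
tcp_pos: [0.5823, -0.0394, 0.1342]
orientation: [0.0, -0.12, 0.993, -0.0]
wrist_force: [0.5, -0.5, -0.1]
finger_gap: 0.0644
grip_force: 44.9
```

```bash
python3 - <<'E'
from h import *
st(); P=env.get_state()['tcp_pos']; delta(.5818,-.0402,.09,104)
p,d=shot('scene')
u,v=proj('scene',[.582,-.04,.08])[0]; u=int(u);v=int(v); print(u,v,proj('scene',[[.5818,-.0402,.0875],[.5818,-.0402,.024],[*P[:2],P[2]-.0055],[*P[:2],P[2]+.0165]]))
cv2.imwrite('pics/s6.png',cv2.resize(p[v-24:v+24,u-32:u+32,::-1],(800,600),interpolation=cv2.INTER_CUBIC))
E
```

```text
{'clock': 14.5, 'joint_pos': [-0.205, 0.3737, -0.1094, 1.0869, -0.0003, -0.446], 'tcp_pos': [0.5823, -0.0394, 0.1342], 'orientation': [0.0003, -0.1203, 0.9927, -0.0003], 'wrist_force': [0.5456, -0.5138, -0.1422], 'grip_force': 44.8921, 'finger_gap': 0.0644}
[[-0.971, -0.239, 0.001], [-0.239, 0.971, -0.0], [-0.001, -0.001, -1.0]]
turn [-0.   0.  -0.2] shift cm [ 0.07 -0.06  4.42]
250 174 [[250.88437712 172.50318932]
 [251.17771745 189.42143488]
 [250.4182417  161.15924261]
 [250.30907917 154.97458907]]
```

View pics/s6.png

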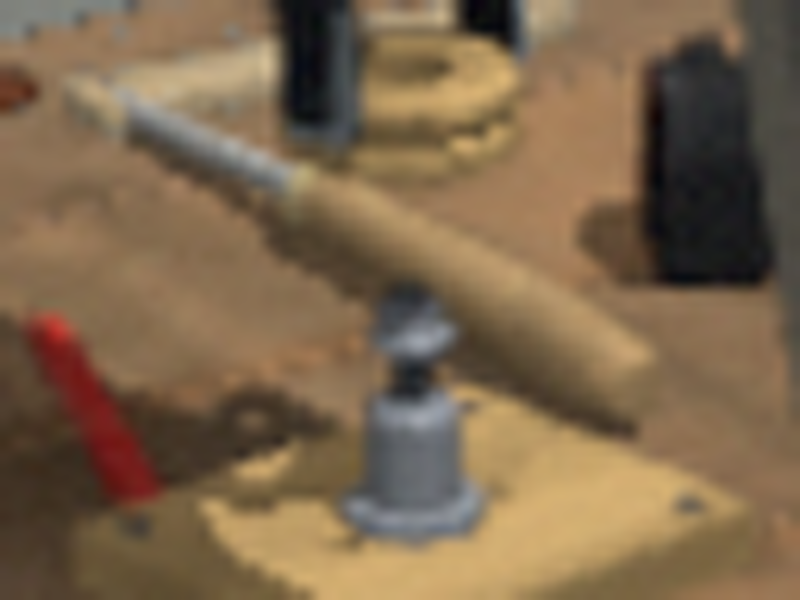

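The stud top is at (412,293) and the flange at (414,507). The wheel bore is at (410,70). All are within half a pixel of prediction, so I'm descending.

Emit:
{"method": "carry_out", "body": {"steps": [[[0,0,0],[0.07,-0.06,2],255],[[0,0,0],[0.07,-0.06,4],255],[[0,0,0],[0.07,-0.06,5],255],[[0,0,0],[0.07,-0.06,6],255],[[0,0,0],[0.07,-0.06,7],255],[[0,0,0],[0.07,-0.06,7.5],255],[[0,0,0],[0.07,-0.06,8],255],[[0,0,0],[0.07,-0.06,8],255]]}}

```text
clock: 15.55
tcp_pos: [0.5819, -0.0411, 0.0537]
orientation: [-0.0, -0.12, 0.993, -0.0]
wrist_force: [-1.1, -0.2, -1.0]
finger_gap: 0.064
grip_force: 44.9
```

Emit:
{"method": "carry_out", "body": {"steps": [[[0,0,0],[0,0,0.8],255],[[0,0,0],[0,0,1.5],255],[[0,0,0],[0,0,2.0],255],[[0,0,0],[0,0,2.4],255],[[0,0,0],[0,0,2.5],255],[[0,0,0],[0,0,2.5],255],[[0,0,0],[0,0,2.5],255],[[0,0,0],[0,0,2.5],255]]}}

```text
clock: 16.55
tcp_pos: [0.5821, -0.0412, 0.0296]
orientation: [0.0, -0.12, 0.993, -0.0]
wrist_force: [-2.1, 0.5, 6.0]
finger_gap: 0.0644
grip_force: 45.5
```

Emit:
{"method": "carry_out", "body": {"steps": [[[0,0,0],[0,0,0],0],[[0,0,0],[0,0,0],0],[[0,0,0],[0,0,0],0],[[0,0,0],[0,0,-3],0],[[0,0,0],[0,0,-7],0],[[0,0,0],[0,0,-12],0],[[0,0,0],[0,0,-15],0],[[0,0,0],[0,0,-15],0]]}}

```text
clock: 17.55
tcp_pos: [0.5839, -0.0415, 0.1819]
orientation: [0.003, -0.12, 0.993, -0.001]
wrist_force: [0.2, -0.5, -0.8]
finger_gap: 0.0855
grip_force: 0.0
```

```bash
python3 - <<'E'
from h import *
st(); delta(.540,-.3688,.12,15.2)
p,d=shot('scene'); w,_=cloud('scene')
m=(np.hypot(w[...,0]-.582,w[...,1]+.0407)<.034)&(w[...,2]>.036)&(w[...,2]<.052)
q=w[m]; print(len(q),np.percentile(q,[2,50,98],axis=0).round(4))
cv2.imwrite('pics/s7.png',cv2.resize(p[150:198,218:282,::-1],(400,300),interpolation=cv2.INTER_CUBIC))
E
```

```text
{'clock': 17.55, 'joint_pos': [-0.2079, 0.3457, -0.0297, 1.1889, -0.0003, -0.4476], 'tcp_pos': [0.5839, -0.0415, 0.1819], 'orientation': [0.003, -0.1196, 0.9928, -0.0012], 'wrist_force': [0.1509, -0.4715, -0.8304], 'grip_force': 0.0, 'finger_gap': 0.0855}
[[-0.971, -0.237, 0.006], [-0.237, 0.971, -0.002], [-0.006, -0.003, -1.0]]
turn [ 0.1  0.4 88.5] shift cm [ 12.07 -30.73   6.22]
125 [[ 0.553  -0.0678  0.0368]
 [ 0.5731 -0.0297  0.0459]
 [ 0.6117 -0.0082  0.0506]]
```

View pics/s7.png

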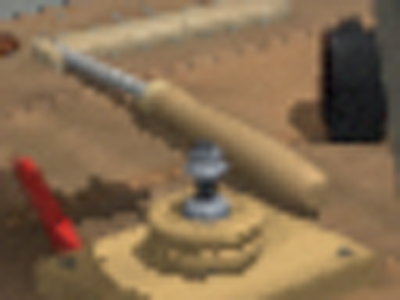

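The wheel is flat on the seat, at (205,235) in the crop, with its top at 46 mm. On to the plate.

Emit:
{"method": "carry_out", "body": {"steps": [[[0,0,88.5],[12.1,-30.7,0],0],[[0,0,88.5],[12.1,-30.7,0],0],[[0,0,88.5],[12.1,-30.7,0],0],[[0,0,88.5],[12.1,-30.7,0],0],[[0,0,88.5],[12.1,-30.7,2],0],[[0,0,88.5],[12.1,-30.7,4],0],[[0,0,88.5],[12.1,-30.7,6],0],[[0,0,88.5],[12.1,-30.7,8],0]]}}

```text
clock: 18.6
tcp_pos: [0.5359, -0.3679, 0.0957]
orientation: [-0.002, 0.592, 0.806, 0.0]
wrist_force: [-1.0, -0.1, 0.1]
finger_gap: 0.0856
grip_force: 0.0
```

```bash
python3 - <<'E'
from h import *
st(); delta(.540,-.3688,.006,15.2)
shot('scene'); w,p=cloud('scene'); hs=cv2.cvtColor(p,cv2.COLOR_RGB2HSV); 
m=(np.hypot(w[...,0]-.54,w[...,1]+.3688)<.055)&(w[...,2]<.022)&(w[...,2]>-.005)&(hs[...,1]<50)&(hs[...,2]>100); q=w[m]
print(len(q), cv2.minAreaRect((q[:,:2]*1000).astype(np.float32)),np.median(q[:,2]))
E
```

```text
{'clock': 18.6, 'joint_pos': [-0.725, 0.5247, 0.0298, 1.0793, 0.0001, 0.5428], 'tcp_pos': [0.5359, -0.3679, 0.0957], 'orientation': [-0.0017, 0.5923, 0.8057, 0.0002], 'wrist_force': [-1.0107, -0.1424, 0.1352], 'grip_force': 0.0, 'finger_gap': 0.0856}
[[-0.298, 0.954, -0.002], [0.954, 0.298, 0.002], [0.003, -0.002, -1.0]]
turn [-0.1 -0.2  2.2] shift cm [-0.24  0.38  8.97]
0 ((0.0, 0.0), (0.0, 0.0), 0.0) nan
  return _methods._mean(a, axis=axis, dtype=dtype,
  ret = ret.dtype.type(ret / rcount)
```

Emit:
{"method": "carry_out", "body": {"steps": [[[0,0,2.2],[-0.2,0.4,3],0],[[0,0,2.2],[-0.2,0.4,6],0],[[0,0,2.2],[-0.2,0.4,8],0],[[0,0,2.2],[-0.2,0.4,9],0],[[0,0,2.2],[-0.2,0.4,9],0],[[0,0,2.2],[-0.2,0.4,9],255],[[0,0,2.2],[-0.2,0.4,9],255],[[0,0,2.2],[-0.2,0.4,9],255]], "force": 70}}

```text
clock: 19.65
tcp_pos: [0.5425, -0.37, 0.0114]
orientation: [0.002, 0.605, 0.796, -0.001]
wrist_force: [-4.1, -0.3, 15.6]
finger_gap: 0.032
grip_force: 7.5
```

```bash
python3 - <<'E'
from h import *
st()
E
```

```text
{'clock': 19.65, 'joint_pos': [-0.7201, 0.6015, -0.0625, 0.903, -0.0012, 0.5786], 'tcp_pos': [0.5425, -0.37, 0.0114], 'orientation': [0.0018, 0.6047, 0.7965, -0.0007], 'wrist_force': [-4.0517, -0.2586, 15.5945], 'grip_force': 7.4666, 'finger_gap': 0.032}
[[-0.269, 0.963, 0.002], [0.963, 0.269, -0.003], [-0.004, 0.001, -1.0]]
```

The fingertips rode on top of the plate, because the pads sit farther back when open. I'll reopen and go lower.

Emit:
{"method": "carry_out", "body": {"steps": [[[0,0,0],[0,0,-0.6],0],[[0,0,0],[0,0,-1.5],0],[[0,0,0],[0,0,-1.5],0],[[0,0,0],[0,0,-1.5],0],[[0,0,0],[0,0,-1.5],0],[[0,0,0],[0,0,-3],0],[[0,0,0],[0,0,-4],0],[[0,0,0],[0,0,-4],0]]}}

```text
clock: 20.65
tcp_pos: [0.5429, -0.3696, 0.051]
orientation: [0.002, 0.605, 0.796, -0.0]
wrist_force: [0.2, -0.9, 0.2]
finger_gap: 0.0854
grip_force: 0.0
```

```bash
python3 - <<'E'
from h import *
st(); delta(.540,-.3688,-.003,15.2)
for n in('top','scene'):
    shot(n); w,p=cloud(n); m=(np.hypot(w[...,0]-.54,w[...,1]+.3688)<.06)&(w[...,2]<.020)&(w[...,2]>.007); q=w[m]
    print(n,len(q)); 
    if len(q)>10: print(cv2.minAreaRect((q[:,:2]*1000).astype(np.float32)),np.median(q[:,2]))
E
```

```text
{'clock': 20.65, 'joint_pos': [-0.7199, 0.5655, -0.0183, 0.9831, 0.0001, 0.5788], 'tcp_pos': [0.5429, -0.3696, 0.051], 'orientation': [0.002, 0.6047, 0.7965, -0.0001], 'wrist_force': [0.2374, -0.9265, 0.2172], 'grip_force': 0.0, 'finger_gap': 0.0854}
[[-0.269, 0.963, 0.003], [0.963, 0.269, -0.003], [-0.003, 0.002, -1.0]]
turn [0.1 0.2 0.4] shift cm [ 0.18 -0.26  5.4 ]
top 6
scene 0
```

Emit:
{"method": "carry_out", "body": {"steps": [[[0,0,0],[0.1,-0.2,2],0],[[0,0,0],[0.1,-0.2,4],0],[[0,0,0],[0.1,-0.2,5.3],0],[[0,0,0],[0.1,-0.2,5.3],0],[[0,0,0],[0.1,-0.2,5.3],0],[[0,0,0],[0.1,-0.2,5.3],255],[[0,0,0],[0.1,-0.2,5.3],255],[[0,0,0],[0.1,-0.2,5.3],255]], "force": 70}}

```text
clock: 21.75
tcp_pos: [0.5406, -0.3691, -0.0024]
orientation: [0.002, 0.605, 0.797, -0.0]
wrist_force: [-0.1, 0.5, 5.4]
finger_gap: 0.052
grip_force: 75.5
```

```bash
python3 - <<'E'
from h import *
st()
E
```

```text
{'clock': 21.75, 'joint_pos': [-0.7216, 0.6121, -0.0822, 0.8731, 0.0002, 0.577], 'tcp_pos': [0.5406, -0.3691, -0.0024], 'orientation': [0.0017, 0.6046, 0.7965, -0.0], 'wrist_force': [-0.053, 0.4844, 5.3828], 'grip_force': 75.5316, 'finger_gap': 0.052}
[[-0.269, 0.963, 0.003], [0.963, 0.269, -0.002], [-0.003, 0.002, -1.0]]
```

```bash
python3 - <<'E'
from h import *
delta(.582,-.0405,.13,3.9)
E
```

```text
turn [ 0.1  0.1 11.7] shift cm [ 30.5   12.84 -13.3 ]
```

Emit:
{"method": "carry_out", "body": {"steps": [[[0,0,0],[0,0,-3],255],[[0,0,0],[0,0,-8],255],[[0,0,4],[4,1.7,-13.3],255],[[0,0,8],[9,3.8,-13.3],255],[[0,0,11.7],[14.5,6.1,-13.3],255],[[0,0,11.7],[20,8.4,-13.3],255],[[0,0,11.7],[25,10.5,-13.3],255],[[0,0,11.7],[28,11.8,-13.3],255]]}}

```text
clock: 22.75
tcp_pos: [0.5772, -0.0641, 0.1284]
orientation: [-0.0, 0.682, 0.731, -0.0]
wrist_force: [-0.2, -1.0, -3.1]
finger_gap: 0.052
grip_force: 74.6
```

Emit:
{"method": "carry_out", "body": {"steps": [[[0,0,0],[2,1.5,0],255],[[0,0,0],[2,1.5,0],255],[[0,0,0],[2,1.5,0],255],[[0,0,0],[2,1.5,0],255],[[0,0,0],[2,1.5,0],255],[[0,0,0],[2,1.5,0],255],[[0,0,0],[2,1.5,0],255],[[0,0,0],[2,1.5,0],255]]}}

```text
clock: 23.75
tcp_pos: [0.5916, -0.046, 0.129]
orientation: [0.0, 0.683, 0.731, 0.0]
wrist_force: [-0.6, 0.7, -2.2]
finger_gap: 0.052
grip_force: 74.6
```

```bash
python3 - <<'E'
from h import *
st(); P=env.get_state()['tcp_pos']; delta(.582,-.0405,.1,3.9)
shot('scene'); w,p=cloud('scene'); hs=cv2.cvtColor(p,cv2.COLOR_RGB2HSV)
m=(np.abs(w[...,2]-P[2]-.008)<.014)&(np.hypot(w[...,0]-P[0],w[...,1]-P[1])<.06); q=w[m]-P
M=rot(env.get_state()['orientation']); t=M.inv().apply(q)
print(len(t)); print('tool x pct',np.percentile(t[:,0],[0,2,10,50,90,98,100]).round(4)); 
c=hs[m]; g=(c[:,1]<70)&(c[:,2]>110); print(g.sum(), np.percentile(t[g][:,0],[0,2,50,98,100]).round(4),np.percentile(t[g][:,1],[0,2,50,98,100]).round(4),np.percentile(q[g][:,2],[0,2,50,98,100]).round(4))
u,v=np.where(m)[1],np.where(m)[0]; print(u.min(),u.max(),v.min(),v.max())
for k in range(v.min(),v.max()+1):
    r=''.join('#' if m[k,x] and hs[k,x,1]<70 and hs[k,x,2]>110 else ('+' if m[k,x] else '.') for x in range(u.min(),u.max()+1)); print(k,r)
for s in(.042,-.042):
  for e in(.027,-.027):
    print(s,e,proj('scene',P+M.apply([s,e,0])+[0,0,.0144]).round(1), proj('scene',P+M.apply([s,e,0])+[0,0,.0024]).round(1))
E
```

```text
{'clock': 23.75, 'joint_pos': [-0.2127, 0.3952, -0.0905, 1.0844, -0.0003, 1.2903], 'tcp_pos': [0.5916, -0.046, 0.129], 'orientation': [0.0004, 0.6828, 0.7306, 0.0], 'wrist_force': [-0.5626, 0.7134, -2.1693], 'grip_force': 74.6138, 'finger_gap': 0.052}
[[-0.068, 0.998, 0.001], [0.998, 0.068, -0.0], [-0.0, 0.001, -1.0]]
turn [ 0.  0. -0.] shift cm [ 0.62 -0.93  2.9 ]
210
tool x pct [-0.042  -0.0379 -0.0226  0.0128  0.043   0.0458  0.0476]
56 [-0.042  -0.0405  0.0192  0.0423  0.0454] [-0.0276 -0.0266 -0.0142  0.0369  0.0398] [0.002  0.0024 0.0146 0.0168 0.017 ]
235 264 152 163
152 ......+....++....+............
153 ......#++++++#####............
154 ......#+++++++####.......##...
155 ......#+++++++++++.......#####
156 ...###+#++++++++++.......#####
157 +##++++#++#++++++++++.++++#++#
158 .++++++++######+++++++++++++++
159 .++++++++++######+++++++++#...
160 .+++++++++++#####+++++++......
161 ...++++++++++##+++++++........
162 ......+++++++++++.............
163 ........#++++#................
0.042 0.027 [[235.6 156.8]] [[235.7 160.2]]
0.042 -0.027 [[245.9 160.8]] [[246.  164.2]]
-0.042 0.027 [[254.3 151.4]] [[254.3 154.7]]
-0.042 -0.027 [[264.7 155. ]] [[264.7 158.4]]
```

Emit:
{"method": "carry_out", "body": {"steps": [[[0,0,0],[0.53,-0.93,0],255],[[0,0,0],[0.53,-0.93,0],255],[[0,0,0],[0.53,-0.93,1.5],255],[[0,0,0],[0.53,-0.93,3],255],[[0,0,0],[0.53,-0.93,3],255],[[0,0,0],[0.53,-0.93,3],255],[[0,0,0],[0.53,-0.93,3],255],[[0,0,0],[0.53,-0.93,3],255]]}}

```text
clock: 24.8
tcp_pos: [0.5824, -0.0414, 0.0994]
orientation: [0.001, 0.683, 0.731, 0.0]
wrist_force: [-0.4, 0.5, -2.7]
finger_gap: 0.0521
grip_force: 74.5
```

```bash
python3 - <<'E'
from h import *
st(); delta(.582,-.0413,.055,3.9)
E
```

```text
{'clock': 24.8, 'joint_pos': [-0.2082, 0.399, -0.1622, 1.0081, -0.0003, 1.2947], 'tcp_pos': [0.5824, -0.0414, 0.0994], 'orientation': [0.0007, 0.6827, 0.7307, 0.0003], 'wrist_force': [-0.428, 0.452, -2.6944], 'grip_force': 74.5335, 'finger_gap': 0.0521}
[[-0.068, 0.998, 0.001], [0.998, 0.068, -0.001], [-0.001, 0.001, -1.0]]
turn [ 0.1  0.  -0. ] shift cm [ 0.01 -0.04  4.44]
```

Emit:
{"method": "carry_out", "body": {"steps": [[[0,0,0],[0,-0.03,2],255],[[0,0,0],[0,-0.03,3.5],255],[[0,0,0],[0,-0.03,4.2],255],[[0,0,0],[0,-0.03,4.6],255],[[0,0,0],[0,-0.03,5],255],[[0,0,0],[0,-0.03,5.2],255],[[0,0,0],[0,-0.03,5.2],255],[[0,0,0],[0,-0.03,5.2],255]]}}

```text
clock: 25.8
tcp_pos: [0.5821, -0.0414, 0.0472]
orientation: [0.001, 0.683, 0.731, 0.0]
wrist_force: [0.3, -0.3, -2.7]
finger_gap: 0.0521
grip_force: 74.5
```

In the bore with no force; lowering the rest and releasing.

Emit:
{"method": "carry_out", "body": {"steps": [[[0,0,0],[0,0,0.3],255],[[0,0,0],[0,0,0.4],255],[[0,0,0],[0,0,0.4],255],[[0,0,0],[0,0,0.4],255],[[0,0,0],[0,0,0.4],0],[[0,0,0],[0,0,0.4],0],[[0,0,0],[0,0,0.4],0],[[0,0,0],[0,0,0.4],0]]}}

```text
clock: 26.8
tcp_pos: [0.5816, -0.0414, 0.0428]
orientation: [0.0, 0.683, 0.731, -0.0]
wrist_force: [0.0, 1.1, -0.2]
finger_gap: 0.0854
grip_force: 0.0
```

Emit:
{"method": "carry_out", "body": {"steps": [[[0,0,0],[0,0,-3],0],[[0,0,0],[0,0,-7],0],[[0,0,0],[0,0,-11],0],[[0,0,0],[-6,0,-13],0],[[0,0,0],[-12,0,-13],0],[[0,0,0],[-18,0,-13],0],[[0,0,0],[-21,-10,-13],0],[[0,0,0],[-21,-14,-13],0]]}}

```text
clock: 27.8
tcp_pos: [0.4731, -0.258, 0.1716]
orientation: [-0.0, 0.683, 0.73, -0.0]
wrist_force: [-0.5, -1.0, 1.2]
finger_gap: 0.0853
grip_force: 0.0
```

```bash
python3 - <<'E'
from h import *
st()
shot('scene'); shot('top')
for n in('scene','top'):
    w,p=cloud(n); hs=cv2.cvtColor(p,cv2.COLOR_RGB2HSV)
    m=(np.hypot(w[...,0]-.582,w[...,1]+.0405)<.06)&(w[...,2]<.066)&(w[...,2]>.05); q=w[m]
    print(n,len(q))
    if len(q)>10: print(cv2.minAreaRect((q[:,:2]*1000).astype(np.float32)),np.median(q,0))
    # washer
    m=(np.hypot(w[...,0]-.426,w[...,1]+.251)<.03)&(w[...,2]>.026)&(w[...,2]<.05); q=w[m]; print('grip',len(q), np.median(q,0) if len(q) else 0, cv2.minAreaRect((q[:,:2]*1000).astype(np.float32)) if len(q)>5 else '')
E
```

```text
{'clock': 27.8, 'joint_pos': [-0.6481, 0.2695, -0.1619, 1.1403, -0.0004, 0.8559], 'tcp_pos': [0.4731, -0.258, 0.1716], 'orientation': [-0.0004, 0.6831, 0.7303, -0.0002], 'wrist_force': [-0.5039, -0.9715, 1.1926], 'grip_force': 0.0, 'finger_gap': 0.0853}
[[-0.067, 0.998, -0.001], [0.998, 0.067, 0.0], [0.0, -0.001, -1.0]]
scene 198
((582.174560546875, -38.23698043823242), (56.62054443359375, 87.86444091796875), 4.664991855621338) [ 0.57457603 -0.03264927  0.05777231]
grip 0 0 
top 353
((581.563232421875, -40.33065414428711), (58.912418365478516, 83.96102142333984), 4.009235858917236) [ 0.57781985 -0.0402809   0.05719334]
grip 0 0
```

The plate is home: top at about 57.5 mm, centre (581.6,-40.3) mm, yaw 4°. Now the washer.

```bash
python3 - <<'E'
from h import *
delta(.427,-.2517,.09,97)
E
```

```text
turn [ -0.1  -0.4 -93.4] shift cm [ 0.64 -3.99  8.16]
```

Emit:
{"method": "carry_out", "body": {"steps": [[[0,0,-93],[0.6,-4,0],0],[[0,0,-93],[0.6,-4,0],0],[[0,0,-93],[0.6,-4,0],0],[[0,0,-93],[0.6,-4,0],0],[[0,0,-93],[0.6,-4,0],0],[[0,0,-93],[0.6,-4,2],0],[[0,0,-93],[0.6,-4,4],0],[[0,0,-93],[0.6,-4,6],0]]}}

```text
clock: 28.9
tcp_pos: [0.4346, -0.2531, 0.1126]
orientation: [0.001, -0.002, 1.0, -0.0]
wrist_force: [-1.0, 0.1, 0.3]
finger_gap: 0.0853
grip_force: 0.0
```

Emit:
{"method": "carry_out", "body": {"steps": [[[0,0,-11],[0,0,0],0],[[0,0,-8],[0,0,0],0],[[0,0,-8],[0,0,0],0],[[0,0,-8],[0,0,0],0],[[0,0,-8],[0,0,0],0],[[0,0,-8],[0,0,0],0],[[0,0,-8],[0,0,0],0],[[0,0,-8],[0,0,0],0]]}}

```text
clock: 29.9
tcp_pos: [0.434, -0.2531, 0.113]
orientation: [0.0, -0.068, 0.998, -0.0]
wrist_force: [0.4, 0.1, -0.0]
finger_gap: 0.0854
grip_force: 0.0
```

```bash
python3 - <<'E'
from h import *
st();delta(.427,-.2517,.012,97)
shot('scene'); w,p=cloud('scene'); m=(np.hypot(w[...,0]-.427,w[...,1]+.2517)<.035)&(w[...,2]>.02)&(w[...,2]<.045); q=w[m]; print(len(q),np.percentile(q,[5,50,95],axis=0) if len(q) else '')
E
```

```text
{'clock': 29.9, 'joint_pos': [-0.6878, 0.2436, -0.3493, 0.9772, -0.0, -0.8245], 'tcp_pos': [0.434, -0.2531, 0.113], 'orientation': [0.0002, -0.0683, 0.9977, -0.0002], 'wrist_force': [0.3765, 0.0991, -0.033], 'grip_force': 0.0, 'finger_gap': 0.0854}
[[-0.991, -0.136, 0.001], [-0.136, 0.991, -0.0], [-0.0, -0.0, -1.0]]
turn [-0.   0.   0.8] shift cm [ 0.68  0.24 10.1 ]
0
```

Emit:
{"method": "carry_out", "body": {"steps": [[[0,0,0],[0.7,0.2,4],0],[[0,0,0],[0.7,0.2,7],0],[[0,0,0],[0.7,0.2,9],0],[[0,0,0],[0.7,0.2,10],0],[[0,0,0],[0.7,0.2,10],0],[[0,0,0],[0.7,0.2,10],255],[[0,0,0],[0.7,0.2,10],255],[[0,0,0],[0.7,0.2,10],255]], "force": 50}}

```text
clock: 30.95
tcp_pos: [0.4273, -0.2524, 0.0135]
orientation: [0.001, -0.068, 0.998, -0.001]
wrist_force: [0.5, 0.5, -0.7]
finger_gap: 0.0325
grip_force: 0.0
```

Emit:
{"method": "carry_out", "body": {"steps": [[[0,0,0],[0,0,0],255],[[0,0,0],[0,0,0],255],[[0,0,0],[0,0,0],255],[[0,0,0],[0,0,-2],255],[[0,0,0],[0,0,-5],255],[[0,0,0],[0,0,-9],255],[[0,0,0],[0,0,-9],255],[[0,0,0],[0,0,-9],255]]}}

```text
clock: 31.95
tcp_pos: [0.4264, -0.2517, 0.1023]
orientation: [-0.0, -0.068, 0.998, 0.0]
wrist_force: [-0.1, 0.0, -0.1]
finger_gap: 0.0147
grip_force: 48.9
```

```bash
python3 - <<'E'
from h import *
st(); s=env.get_state(); P=s['tcp_pos']; M=rot(s['orientation'])
for n in('scene','top'):
    shot(n); w,p=cloud(n); m=(np.linalg.norm(w-P,axis=-1)<.09)&(w[...,2]<P[2]+.01)&(w[...,2]>P[2]-.03); t=M.inv().apply(w[m]-P)
    print(n,len(t)); 
    if len(t)>10: print(np.percentile(t,[1,5,50,95,99],axis=0).round(4))
E
```

```text
{'clock': 31.95, 'joint_pos': [-0.6955, 0.241, -0.3819, 0.9481, 0.0, -0.8322], 'tcp_pos': [0.4264, -0.2517, 0.1023], 'orientation': [-0.0001, -0.0683, 0.9977, 0.0001], 'wrist_force': [-0.12, 0.015, -0.0852], 'grip_force': 48.861, 'finger_gap': 0.0147}
[[-0.991, -0.136, -0.0], [-0.136, 0.991, 0.0], [0.0, 0.0, -1.0]]
scene 0
top 36
[[-0.0552 -0.0099  0.0004]
 [-0.053   0.0041  0.002 ]
 [-0.0412  0.0147  0.0069]
 [-0.0299  0.0219  0.0126]
 [-0.0278  0.0234  0.0164]]
```

```bash
python3 - <<'E'
from h import *
delta(.4683,-.0483,.115,93.9)
E
```

```text
turn [ 0.1 -0.1  3.9] shift cm [-6.96 19.53 -1.33]
```

Emit:
{"method": "carry_out", "body": {"steps": [[[0,0,0],[-2,4,-1.3],255],[[0,0,3.9],[-7,10,-1.3],255],[[0,0,3.9],[-7,15,-1.3],255],[[0,0,3.9],[-7,19.5,-1.3],255],[[0,0,3.9],[-7,19.5,-1.3],255],[[0,0,3.9],[-7,19.5,-1.3],255],[[0,0,3.9],[-7,19.5,-1.3],255],[[0,0,3.9],[-7,19.5,-1.3],255]]}}

```text
clock: 33.05
tcp_pos: [0.4697, -0.0504, 0.1157]
orientation: [0.0, -0.033, 0.999, -0.0]
wrist_force: [0.4, -0.2, -1.1]
finger_gap: 0.0149
grip_force: 49.1
```

```bash
python3 - <<'E'
from h import *
st(); s=env.get_state(); P=s['tcp_pos']; M=rot(s['orientation'])
for n in('scene','top'):
    shot(n); w,p=cloud(n); hs=cv2.cvtColor(p,cv2.COLOR_RGB2HSV)
    t=M.inv().apply((w-P).reshape(-1,3)).reshape(w.shape)
    m=(t[...,0]<.0)&(t[...,0]>-.08)&(np.abs(t[...,1])<.035)&(t[...,2]<.022)&(t[...,2]>-.004); q=t[m]
    print(n,len(q)); 
    if len(q)>10: print(np.percentile(q,[1,5,50,95,99],axis=0).round(4))
    v,u=np.where(m)
    for k in range(v.min(),v.max()+1): print(''.join(('#' if hs[k,x,1]<70 else 'o') if m[k,x] else '.' for x in range(u.min(),u.max()+1)))
    print(u.min(),v.min())
    # predicted pixels of washer key points at underside z=TCP-.0132 (top +7)
    for nm,x,y in(('orig',0,0),('tipL',18,12.5),('tipR',18,-12.5),('sideL',0,22),('sideR',0,-22),('grip',-39,0)):
        print(nm,proj(n,P+M.apply([-(x+39)/1000,y/1000,.0062])).round(1))
E
```

```text
{'clock': 33.05, 'joint_pos': [-0.2769, 0.1872, -0.4152, 0.9679, -0.0003, -0.3435], 'tcp_pos': [0.4697, -0.0504, 0.1157], 'orientation': [0.0002, -0.0333, 0.9994, -0.0002], 'wrist_force': [0.4448, -0.2181, -1.1001], 'grip_force': 49.1189, 'finger_gap': 0.0149}
[[-0.998, -0.067, 0.0], [-0.067, 0.998, -0.0], [-0.0, -0.0, -1.0]]
scene 59
[[-0.0557 -0.0145 -0.0025]
 [-0.0545 -0.0095  0.0025]
 [-0.0311  0.0113  0.0069]
 [-0.005   0.0222  0.0135]
 [-0.0014  0.0237  0.0141]]
......###.....
......###.....
o###..###.....
o##########...
o####.#######.
.#############
....#######.##
............#.
259 170
orig [[266.1 172. ]]
tipL [[259.6 171.5]]
tipR [[265.2 169.6]]
sideL [[261.1 173.7]]
sideR [[271.  170.3]]
grip [[274.4 175.3]]
top 0Traceback (most recent call last):
  File "<stdin>", line 10, in <module>
    return umr_minimum(a, axis, None, out, keepdims, initial, where)
ValueError: zero-size array to reduction operation minimum which has no identity
```

```bash
python3 - <<'E'
from h import *
delta(.4683,-.0486,.0748,93.9); delta(.5431,-.0435,.0748,93.9)
E
```

```text
turn [-0.   0.  -0.1] shift cm [0.13 0.17 4.1 ]
turn [-0.   0.  -0.1] shift cm [-7.37  0.18  4.1 ]
```

Emit:
{"method": "carry_out", "body": {"steps": [[[0,0,0],[0,0.18,2],255],[[0,0,0],[0,0.18,4.1],255],[[0,0,0],[0,0.18,4.1],255],[[0,0,0],[0,0.18,4.1],255],[[0,0,0],[0,0.18,4.1],255],[[0,0,0],[-1,0.18,4.1],255],[[0,0,0],[-1,0.18,4.1],255],[[0,0,0],[-1,0.18,4.1],255]]}}

```text
clock: 34.15
tcp_pos: [0.4796, -0.0468, 0.075]
orientation: [0.0, -0.034, 0.999, -0.0]
wrist_force: [0.2, -0.8, -0.7]
finger_gap: 0.0151
grip_force: 49.1
```

```bash
python3 - <<'E'
from h import *
st(); delta(.5431,-.0435,.0748,93.9)
E
```

```text
{'clock': 34.15, 'joint_pos': [-0.2638, 0.2446, -0.4535, 0.8721, -0.0003, -0.3327], 'tcp_pos': [0.4796, -0.0468, 0.075], 'orientation': [0.0002, -0.0344, 0.9994, -0.0002], 'wrist_force': [0.2466, -0.8392, -0.6655], 'grip_force': 49.1317, 'finger_gap': 0.0151}
[[-0.998, -0.069, 0.0], [-0.069, 0.998, -0.0], [-0.0, -0.0, -1.0]]
turn [-0.  0.  0.] shift cm [-6.35 -0.11  0.02]
```

Emit:
{"method": "carry_out", "body": {"steps": [[[0,0,0],[-1.5,-0.1,0],255],[[0,0,0],[-3,-0.1,0],255],[[0,0,0],[-4,-0.1,0],255],[[0,0,0],[-5,-0.1,0],255],[[0,0,0],[-5.7,-0.1,0],255],[[0,0,0],[-6.1,-0.1,0],255],[[0,0,0],[-6.3,-0.1,0],255],[[0,0,0],[-6.3,-0.1,0],255]]}}

```text
clock: 35.15
tcp_pos: [0.5423, -0.0435, 0.0749]
orientation: [0.0, -0.034, 0.999, -0.0]
wrist_force: [-0.2, -0.4, -1.4]
finger_gap: 0.0153
grip_force: 49.1
```

```bash
python3 - <<'E'
from h import *
st(); delta(.5431,-.0435,.0748,93.9)
E
```

```text
{'clock': 35.15, 'joint_pos': [-0.2275, 0.3519, -0.3002, 0.9183, -0.0003, -0.2961], 'tcp_pos': [0.5423, -0.0435, 0.0749], 'orientation': [0.0002, -0.0343, 0.9994, -0.0002], 'wrist_force': [-0.1658, -0.4318, -1.3948], 'grip_force': 49.1322, 'finger_gap': 0.0153}
[[-0.998, -0.069, 0.0], [-0.069, 0.998, -0.0], [-0.0, -0.0, -1.0]]
turn [-0.  0.  0.] shift cm [-0.08 -0.    0.01]
```

Emit:
{"method": "carry_out", "body": {"steps": [[[0,0,0],[-0.1,0,0],255],[[0,0,0],[-0.2,0,0],255],[[0,0,0],[-0.3,0,0],255],[[0,0,0],[-0.4,0,0],255],[[0,0,0],[-0.4,0,0],255],[[0,0,0],[-0.4,0,0],255],[[0,0,0],[-0.4,0,0],255],[[0,0,0],[-0.4,0,0],255]]}}

```text
clock: 36.15
tcp_pos: [0.5458, -0.0432, 0.0748]
orientation: [-0.0, -0.034, 0.999, -0.0]
wrist_force: [-4.2, -0.6, 0.6]
finger_gap: 0.0151
grip_force: 49.2
```

The slot end touched the stud exactly where expected. I'll back off 1.5 mm, lower onto the plate and let go.

Emit:
{"method": "carry_out", "body": {"steps": [[[0,0,0],[0.2,0,0],255],[[0,0,0],[0.2,0,0.2],255],[[0,0,0],[0.2,0,0.35],255],[[0,0,0],[0.2,0,0.4],255],[[0,0,0],[0.2,0,0.4],255],[[0,0,0],[0.2,0,0.4],255],[[0,0,0],[0.2,0,0.4],255],[[0,0,0],[0.2,0,0.4],255]]}}

```text
clock: 37.15
tcp_pos: [0.5449, -0.0435, 0.0713]
orientation: [0.001, -0.034, 0.999, -0.0]
wrist_force: [0.6, 0.2, 3.9]
finger_gap: 0.0148
grip_force: 49.8
```

Emit:
{"method": "carry_out", "body": {"steps": [[[0,0,0],[0,0,-0.1],160],[[0,0,0],[0,0,-0.1],0],[[0,0,0],[0,0,-0.1],0],[[0,0,0],[0,0,-0.1],0],[[0,0,0],[0,0,-3],0],[[0,0,0],[0,0,-7],0],[[0,0,0],[4,0,-12],0],[[0,0,0],[8,0,-12],0]]}}

```text
clock: 38.15
tcp_pos: [0.4664, -0.0496, 0.1945]
orientation: [0.004, -0.035, 0.999, -0.001]
wrist_force: [0.3, 0.1, 0.4]
finger_gap: 0.0854
grip_force: 0.0
```

Emit:
{"method": "carry_out", "body": {"steps": [[[0,0,0],[5,20,0],0],[[0,0,0],[5,20,0],0],[[0,0,0],[5,20,0],0],[[0,0,0],[5,20,0],0],[[0,0,0],[5,20,0],0],[[0,0,0],[5,20,0],0],[[0,0,0],[5,20,0],0],[[0,0,0],[5,20,0],0]]}}

```text
clock: 39.15
tcp_pos: [0.4013, 0.1464, 0.1907]
orientation: [0.0, -0.033, 0.999, -0.0]
wrist_force: [0.1, -0.1, -1.0]
finger_gap: 0.0855
grip_force: 0.0
```

```bash
python3 - <<'E'
from h import *
st(); C=np.array([.582,-.0407,0]); J=R.from_euler('z',3.9,degrees=True)
for n in('scene','top'):
    shot(n); w,p=cloud(n); t=J.inv().apply((w-C).reshape(-1,3)).reshape(w.shape); hs=cv2.cvtColor(p,cv2.COLOR_RGB2HSV)
    m=(abs(t[...,0]+.039)<.025)&(abs(t[...,1])<.02)&(t[...,2]>.08)&(t[...,2]<.11); q=t[m]; print(n,'grip top',len(q),np.percentile(q,[5,50,95],axis=0).round(4) if len(q) else '')
    m=(np.hypot(t[...,0],t[...,1])<.024)&(np.hypot(t[...,0],t[...,1])>.013)&(t[...,2]>.045)&(t[...,2]<.08); q=t[m]; print('washer',len(q),np.percentile(q,[5,50,95],axis=0).round(4) if len(q) else '')
    m=(abs(t[...,0])<.027)&(abs(abs(t[...,1])-.034)<.008)&(t[...,2]>.03); q=t[m]; print('plate',len(q),np.median(q,0) if len(q) else '')
E
```

```text
{'clock': 39.15, 'joint_pos': [0.1619, 0.0463, -0.3826, 1.1416, -0.0006, 0.0951], 'tcp_pos': [0.4013, 0.1464, 0.1907], 'orientation': [0.0002, -0.0334, 0.9994, -0.0003], 'wrist_force': [0.0994, -0.1252, -0.9793], 'grip_force': 0.0, 'finger_gap': 0.0855}
[[-0.998, -0.067, 0.0], [-0.067, 0.998, -0.001], [-0.0, -0.001, -1.0]]
scene grip top 42 [[-0.0487 -0.0032  0.081 ]
 [-0.0398  0.0067  0.0891]
 [-0.025   0.0095  0.0956]]
washer 36 [[-0.0225  0.0023  0.0555]
 [-0.0063  0.0147  0.0624]
 [ 0.0191  0.0215  0.0698]]
plate 79 [-0.00984388  0.03158591  0.05406279]
top grip top 41 [[-0.05   -0.0058  0.0868]
 [-0.0403  0.0008  0.094 ]
 [-0.0276  0.0078  0.1025]]
washer 106 [[-0.0182 -0.0198  0.054 ]
 [-0.001   0.0017  0.0637]
 [ 0.0204  0.0204  0.0694]]
plate 150 [-9.12283952e-05 -8.15170090e-05  5.68810557e-02]
```

The grip is centred at -40 mm, the washer top is at about 64 mm and the plate at about 57 mm. All of that is as it should be, so I'm handing in.

```bash
python3 -c "
from workcell import env
print(env.hand_in())"
```

```text
the job is handed in; nothing more can be done
None
```

The job is handed in: the wheel is on the seat, the drill plate is on top with its bushes in line with the base holes, and the slotted washer is home and flat under the nut; all positions matched the last camera check at 39 s, but the judge's verdict was not shown.

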